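Centre a slotted carrier under its locating plunger by tapping, then lock it

ROBOT

A 6-joint arm with a two-finger parallel gripper is mounted at the origin on a cart in front of the work surface, level with it; the furniture and walls round the work are solid. World frame = base frame: x ahead of the robot, y to its left, z up, the work surface at z = 0. Lengths are in m, angles in degrees, forces in N, time in s.
With the tool pointing down it reaches from about 0.4 to 0.825 m from the base axis. Payload 7 kg.
Tool frame: the origin (TCP) lies between the finger pads; the fingertips stand 19 mm ahead of it and the grasp point (between the pads) is the TCP (r.tip_extent is the distance from the TCP to the fingertips, in m); z points along the fingers, y is the direction in which the jaws open and shut (so a half turn about z gives the same grasp; the last joint's range is limited). The gripper opens to 88 mm and grips with 3 to 60 N. Pads are 19 mm wide; open, the fingers measure 130 mm over their backs; the gripper's body (78 mm by 193 mm) begins 47 mm behind the grasp point.
Start: joints at [86.866, 20.546, 0.682, 0, -70.136, -16.507], TCP at [0.227, 0.636, 0.246] pointing down, gripper open.
Joint ranges: [-176.03, 176.03], [-82.01, 121.73], [-58.28, 71.71], [-173.87, 95.51], [-174.79, -0.11], [-173.66, 173.66]. Speed limits (degrees/s): [136.94, 136.94, 172.46, 180, 180, 180].

INTERFACE

Orientations are given as [roll, pitch, yaw] about the fixed x, y, z axes, in that order (R = Rz(yaw) Ry(pitch) Rx(roll)).
In Python, from plant import r, capture, workorder, spotter gives the robot as it stands.
- The arm moves only by the tool step_arm, never from a script. Its argument "motion" is a list of rows, each a list of 5 numbers: the finger opening in m, from 0 to 0.0876, then the shift along the tool's x, y, z in m, then the turn about the tool's z in rad. In form: [[grip, dx, dy, dz, roll], ...]. A call has 1 to 5 rows; each row is the pose to reach, as a shift and turn from the pose commanded when the call began, along the tool's axes at that moment; what a row does not reach only later rows make up. A row lasts 1/8 s, in which the tool goes at most 62.5 mm and 10.7 degrees, less where a joint would pass 70% of its speed; a pose out of reach is approached as far as the arm can. A call with a gripper value outside its range is refused whole. The fingers move at their own pace and stop on an object; "newtons" is the grip in N (left out, the last holds). Time passes only in rows, so rows that repeat a pose let the fingers close. It gives the time, the measured TCP pose, the force and the opening at its end, in the units of the state.
- r.get_state(): the state, without advancing time (a new reading comes with each control period).
- capture(name): name is "side" or "top" or "wrist"; returns a dict with "image" (400x640x3 uint8, red, green, blue), "z_map" (400x640 float32, m along the optical axis (not along the pixel's ray), 0 where there is no reading), "fx", "fy", "cx", "cy" (pixels), "D" ([k1, k2, p1, p2, k3] as OpenCV has them; the pictures are not rectified), "pose" (4x4, takes a point from camera to world coordinates). Camera axes: x right, y down, z forward; pixel columns grow to the right and rows downward; lengths in m; the calibration is good to about 2 mm. A picture is of the moment at which its call begins.
- workorder.close_job(): hands the job in, once; it reports no verdict.
Trained networks look in the newest picture that a camera, given by its name, has taken for a name from the list of things; names that differ only in an ending like _2 or _b are one class to them, and where a whole thing is asked for, a point or a joint stands for the part that bears it (a point fixed in the world has none). Each returns a list of dicts, best first, with "p" (0 to 1); they miss things now and then, are a little off and sometimes report something else, mostly with a low value. They report only what shows in the picture. A call takes as long as a camera call.
- spotter.regions_of(camera, label): "mask" (400x640 bool, what is visible of it).
- spotter.tip_of(camera, label): "location" ([x, y, z] in m, in world coordinates, good to about 4 mm: a listed point, or the origin of a listed thing).
The state is a dict: "time_s": time; "joints": joint angles; "qd": joint speeds; "joint_torque": joint torques, N m; "tcp_pos": TCP position; "eef_rot": TCP orientation; "contact_force": force on the tool from outside, world axes, zero at the start; "moment": the same for the moment, N m; "gripper_width": finger opening in m.
Only numpy, scipy, OpenCV 4.12 (cv2) and the standard library are available. Lean on these libraries where they do the work, as an engineer would, in place of code of your own. Each camera call takes 0.05 s, during which the arm holds its last target.

TASK

Tap the slotted aluminium carrier along its channel, gently from one end and then the other, until its slot is centred under the locating plunger's pin, then press the red cap all the way home to lock it. Feel for the pin and never force the carrier or the cap; leave the spool, loupe and spacer beside the fixture where they are, and let go of everything.

Things in the scene. Friction and masses are not known exactly. Their poses are not given: they have to be found in the camera images.
- fixture: Fixed dark steel base plate, 112 (x) x 230 (y) x 8 mm, on the table; origin at the centre of its underside, z up. Two aluminium guide rails (14 mm wide, tops 16 mm above the origin) run along its y axis and form a channel 77.8 mm wide, open at both ends, floor 8 mm above the origin.
- portal (a point): Centre mark of the low grey portal across the channel: at the fixture's x = 0, y = 0, 42 mm up, axes as the fixture. Portal 36 mm long in y, 34 to 44.5 mm above the table. It holds a fixed brass plunger head (30 x 24 mm, to 46 mm up) set by hand: the plunger's axis is at x = 0 but 3 to 5.5 mm to one or the other side along y. Which side and how far is not measured: feel it.
- plunger (a joint): Travel straight down in m of the plunger in the head: 0 raised (start), 0.018 fully home. It stays where it is left (friction about 4 N, no spring). Red cap on top, 24 mm diameter, its top 73 mm above the table when raised, 55 mm when home; press it from above with at most 25 N. It pushes a stepped steel pin down into the carrier's slot.
- slot (a point): Centre of the carrier's slot, at its top face, 28 mm above the table. The pin's nose (5 mm diameter, 8 mm long) reaches this height at plunger 0.003, its shoulder (15.5 mm diameter) at 0.011. From 0.005 to 0.010 only the nose is in the slot: sliding the carrier either way until nose meets slot end gives two stops; centre is midway. The shoulder enters only within about 1.2 mm of centre.
- carrier: Loose aluminium slide, 76 (x) x 120 (y) x 20 mm, 0.25 to 0.5 kg, in the channel (0.9 mm play each side); it slides along the fixture's y with 1 to 5 N. Origin at the centre of its underside, axes as the fixture. Through slot in its middle, 18 mm in y by 23 mm in x. Flat end faces at y = +60 and -60 mm, 8 to 28 mm above the table, for tapping with at most 20 N.
- spool: Bystander: blue spool of solder wire, 54 mm diameter, 44 mm high, standing on the table beyond the fixture; origin at the centre of its underside.
- loupe: Bystander: black eye loupe, 34 mm diameter, 35 mm high, standing beyond the fixture; origin at the centre of its underside.
- spacer: Bystander: hexagonal brass spacer, 16 mm across flats, 25 mm high, standing beyond the fixture; origin at the centre of its underside.

How it is judged (in metres and radians):
On the way:
1. the pin's nose has entered the carrier's slot (plunger down more than 5 mm) (value of joint plunger above 0.005 m), for 0.2 s.
At the end, for the whole second after the job is handed in: The plunger is home (down at least 16.5 of 18 mm) with its shoulder in the slot of the carrier, which lies flat and at rest on the channel floor within 8 mm of the fixture's middle; everything is released (value of joint plunger above 0.0165 m and y of carrier in the frame of fixture between -0.008 and 0.008 m and z of carrier in the frame of fixture below 0.0095 m and angle between carrier's own z axis and vertical below 0.05 rad and linear speed of carrier below 0.01 m/s); the robot touches nothing.
It fails at once if the fingers press the carrier with more than 20 N (contact force between the fingers and carrier above 20 N).
It fails at once if the fingers press the plunger with more than 25 N (contact force between the fingers and plunger above 25 N).
It fails at once if the carrier is lifted or tipped out of the channel (z of carrier in the frame of fixture above 0.014 m or angle between carrier's own z axis and vertical above 0.15 rad).
It fails at once if the spool, loupe or spacer is moved by more than 15 mm (distance of any of spool, loupe, spacer from where it was at the start of the episode above 0.015 m).
It also fails if it takes over 66 s, if anything falls off the work surface, if the arm or the gripper's body presses on something with over 40 N, if the wrist force passes 120 N, or if a joint passes its speed limit or range.

## Working session

There is one attempt and no reset: what is moved stays moved. The work goes in short steps, Python scripts to look and compute and a tool call to move; the robot and the scene stay as the last step left them, time stands still between calls to the robot, and variables do not carry over. Pictures are saved under pics/ and viewed, and the job is handed in when it is done.

Besides the shell and the picture viewer there is one more tool, called after ">>>" as name(argument=value, ...), one argument or row to a line, values as JSON. step_arm: Moves the arm, as the interface text tells. Its arguments: {"type":"object","properties":{"motion":{"type":"array","items":{"type":"array","items":{"type":"number"}}},"newtons":{"type":"number"}},"required":["motion"]}

```bash
mkdir -p pics; ls; cat > h.py <<'E'
import numpy as np, cv2
from plant import r, capture, workorder, spotter
def snap(cam,fn):
    c=capture(cam); cv2.imwrite('pics/'+fn,c['image'][:,:,::-1]); return c
def pts(c):
    K=np.array([[c['fx'],0,c['cx']],[0,c['fy'],c['cy']],[0,0,1.]])
    v,u=np.mgrid[0:400,0:640]
    uv=np.stack([u,v],-1).reshape(-1,1,2).astype(np.float64)
    n=cv2.undistortPoints(uv,K,np.array(c['D'])).reshape(400,640,2)
    z=c['z_map']; P=np.dstack([n*z[...,None],z])
    T=np.array(c['pose']); W=P@T[:3,:3].T+T[:3,3]
    W[z==0]=np.nan
    return W
E
python3 - <<'E'
from h import *
print(r.get_state())
for cam in ['top','side']:
    c=snap(cam,cam+'0.png')
    for l in ['fixture','portal','plunger','slot','carrier','spool','loupe','spacer']:
        try:
            for d in spotter.tip_of(cam,l)[:2]: print(cam,l,np.round(d['location'],4),round(d['p'],2))
        except Exception as e: print(l,e)
print(r.get_state()['time_s'])
E
```

```text
pics
{'time_s': 0.0, 'joints': array([ 8.68666335e+01,  2.05919170e+01,  6.34910122e-01, -2.11393077e-02,
       -7.01384699e+01, -1.65056793e+01]), 'qd': array([-0.01332305, -0.08812043,  0.10015863, -0.02116168,  0.03154483,
       -0.02274206]), 'joint_torque': array([ 2.71109166e-03, -5.82714236e+01,  2.93059194e+01,  6.99727759e+00,
        6.92254049e-03, -1.33643566e-04]), 'tcp_pos': array([0.22673911, 0.63528251, 0.24462268]), 'eef_rot': array([ 1.79902811e+02, -8.07520634e-03, -1.96462376e+01]), 'contact_force': array([ 0.03610659, -0.23686425, -0.11047475]), 'moment': array([-0.0044096 , -0.01349179, -0.03780166]), 'gripper_width': 0.08782346369396986}
top fixture [0.4741 0.2213 0.0036] 0.77
top portal [0.4737 0.2193 0.0426] 0.69
plunger it knows: carrier, fixture, loupe, portal, slot, spacer, spool
top slot [0.4702 0.2399 0.0265] 0.86
top carrier [0.4759 0.2396 0.0052] 0.82
top spool [ 0.586   0.3009 -0.0009] 0.95
top spool [0.4739 0.2202 0.0038] 0.22
top loupe [ 0.5916  0.2265 -0.0024] 0.69
top spacer [ 5.857e-01  1.800e-01 -1.000e-04] 0.66
side fixture [0.4685 0.2207 0.0006] 0.81
plunger it knows: carrier, fixture, loupe, portal, slot, spacer, spool
side slot [0.4725 0.2391 0.0247] 0.68
side slot [0.5913 0.3028 0.0006] 0.5
side carrier [0.4731 0.244  0.0092] 0.55
side spool [0.5887 0.3047 0.0014] 0.98
side loupe [5.918e-01 2.239e-01 3.000e-04] 0.81
side spacer [0.5776 0.177  0.0047] 0.45
0.8
```

View pics/top0.png

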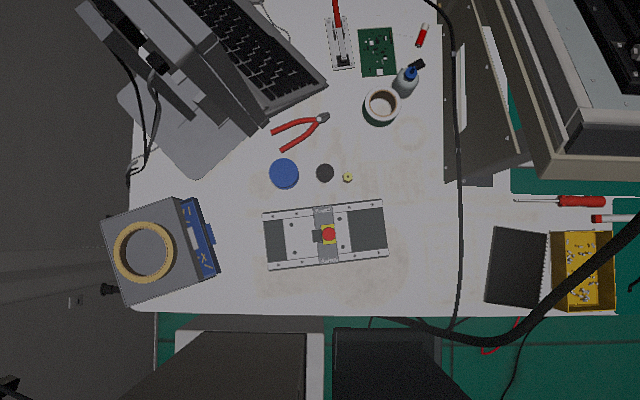

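View pics/side0.png

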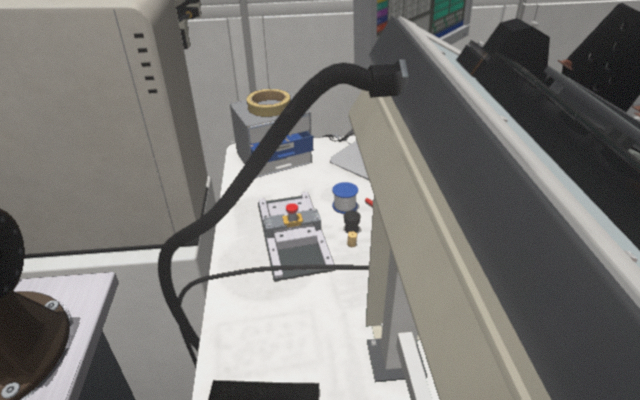

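```bash
python3 - <<'E'
from h import *
c=snap('top','t1.png'); W=pts(c)
cv2.imwrite('pics/t1z.png',cv2.resize(c['image'][190:280,250:400,::-1],None,fx=5,fy=5,interpolation=cv2.INTER_CUBIC))
print(np.array(c['pose']).round(3), c['fx'])
sub=W[185:285,245:405].reshape(-1,3); img=c['image'][185:285,245:405].reshape(-1,3).astype(int)
z=sub[:,2]
print(np.nanmedian(W[280:300,300:400,2]))
print(np.histogram(z[~np.isnan(z)],bins=np.arange(-.01,.09,.004)))
m=(z>0.0045)&(z<0.05)&(sub[:,0]<0.55)
rect=cv2.minAreaRect(sub[m][:,:2].astype(np.float32)); print(rect)
# mask fixture
for l in ['fixture','carrier','portal']:
    for d in spotter.regions_of('top',l)[:1]:
        M=d['mask']; print(l,d['p'],M.sum()); P=W[M]; P=P[~np.isnan(P[:,0])]
        print(cv2.minAreaRect(P[:,:2].astype(np.float32)), P.mean(0))
# red cap
hsv=c['image'].astype(int)
red=(hsv[...,0]>150)&(hsv[...,1]<70)&(hsv[...,2]<70); red[:185]=0; red[285:]=0; red[:,:245]=0; red[:,405:]=0
v,u=np.nonzero(red); print('red',u.mean(),v.mean(),len(u),np.nanmedian(W[red],0))
br=(hsv[...,0]>150)&(hsv[...,1]>110)&(hsv[...,2]<80); br[:205]=0; br[285:]=0; br[:,:245]=0; br[:,405:]=0
v,u=np.nonzero(br); print('brass',u.min(),u.max(),v.min(),v.max(),len(u),np.nanmedian(W[br],0))
E
```

```text
[[ 0.015 -0.997  0.08   0.468]
 [-1.    -0.016 -0.013  0.24 ]
 [ 0.014 -0.08  -0.997  0.904]
 [ 0.     0.     0.     1.   ]] 471.71705046532725
-0.0016377898128229762
(array([  24, 3624, 5041, 1221, 1578,  633,  915,   14,  735, 1062,   20,
         51,  647,  218,   14,    0,    0,    0,    0,   32,  100,    6,
          0,    0]), array([-0.01 , -0.006, -0.002,  0.002,  0.006,  0.01 ,  0.014,  0.018,
        0.022,  0.026,  0.03 ,  0.034,  0.038,  0.042,  0.046,  0.05 ,
        0.054,  0.058,  0.062,  0.066,  0.07 ,  0.074,  0.078,  0.082,
        0.086]))
((0.47392982244491577, 0.22409304976463318), (0.1121310219168663, 0.23030970990657806), 7.704421043395996)
fixture 0.81 5143
((0.4741029739379883, 0.22428859770298004), (0.11605799943208694, 0.2363305538892746), 7.649406433105469) [0.47405443 0.21647165 0.01396434]
carrier 0.55 1760
((0.4715081453323364, 0.23909685015678406), (0.07590379565954208, 0.12203475087881088), 8.308205604553223) [0.4700619  0.24672507 0.02632138]
red 328.47899159663865 233.6218487394958 119 [0.47442656 0.21800964 0.07135911]
brass 321 335 224 243 79 [0.46376504 0.21874203 0.04422847]
```

View pics/t1z.png

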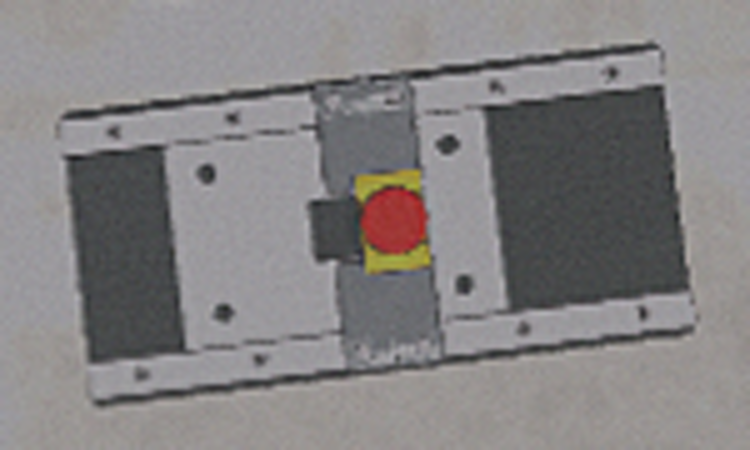

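```bash
python3 - <<'E'
from h import *
c=snap('top','t2.png'); W=pts(c)
print('box',np.nanmax(W[190:310,95:220,2]), W[250,150],W[210,140],W[260,110])
for y0,y1,n in [(-.1,.02,'a'),(.02,.11,'b'),(.34,.45,'c'),(.45,.75,'d')]:
    m=(W[...,1]>y0)&(W[...,1]<y1)&(W[...,0]>.1)&(W[...,0]<.65)
    print(n,np.nanmax(W[m][:,2]), W[m][np.nanargmax(W[m][:,2])])
for v in range(60,340,30):
    row=W[v,430:475]; i=np.nanargmax(row[:,2]); print(v,430+i,row[i].round(3))
s=r.get_state(); print(s['tcp_pos'],s['time_s'])
C=np.array([.474,.2242]); a=np.radians(7.65); ex=np.array([np.cos(a),np.sin(a)]); ey=np.array([-np.sin(a),np.cos(a)])
yaw=np.radians(-19.65); tx=np.array([np.cos(yaw),np.sin(yaw)]); ty=np.array([np.sin(yaw),-np.cos(yaw)])
for yy in (.090,):
    t=C+ey*yy; d=t-s['tcp_pos'][:2]; print(t,'tool shift',d@tx,d@ty)
E
```

```text
box 0.16262213818548987 [0.44255316 0.51187762 0.13508827] [0.50781238 0.53170051 0.13411877] [0.42457713 0.5787608  0.13503505]
a 0.468287666662051 [ 0.57794312 -0.03144691  0.46828767]
b 0.025188166434372272 [0.29530355 0.02075855 0.02518817]
c 0.5747769506776199 [0.63825397 0.35233075 0.57477695]
d 0.3900537608230181 [0.28771754 0.45373647 0.39005376]
60 474 [ 0.751 -0.006  0.192]
90 474 [ 0.703 -0.005  0.188]
120 474 [ 0.655 -0.005  0.186]
150 474 [ 0.609 -0.006  0.18 ]
180 461 [ 0.567 -0.002  0.125]
210 462 [ 0.516 -0.001  0.132]
240 462 [0.467 0.001 0.135]
270 462 [0.418 0.    0.134]
300 457 [0.368 0.006 0.126]
330 447 [0.313 0.015 0.099]
[0.22693482 0.6357069  0.24557764] 1.05
[0.46201908 0.31339898] tool shift 0.3297776035006676 0.22448549633682513
```

```bash
python3 - <<'E'
from h import *
c=snap('top','t3.png'); W=pts(c)
z=W[...,2].copy(); z[np.isnan(z)]=0
m=(z>.17)
n,l,st,ce=cv2.connectedComponentsWithStats(m.astype(np.uint8))
for i in range(1,n):
    if st[i,4]>30:
        P=W[l==i]; print(st[i],P.min(0).round(2),P.max(0).round(2))
im=np.clip(z/.6*255,0,255).astype(np.uint8); cv2.imwrite('pics/t3z.png',cv2.applyColorMap(im,cv2.COLORMAP_JET))
c=snap('wrist','w0.png')
E
```

```text
[   0    0   17  150 1237] [0.6  0.76 0.17] [0.86 0.76 0.21]
[   74     0   229   138 15062] [0.59 0.27 0.17] [0.85 0.55 0.57]
[  467     0   173   182 28453] [ 0.54 -0.15  0.17] [ 0.86 -0.    0.47]
[ 482  210  158  138 2628] [ 0.3  -0.11  0.17] [ 0.5  -0.02  0.43]
[ 117  353  185   47 7019] [0.23 0.26 0.17] [0.29 0.46 0.39]
[  0 375  32  25 422] [0.23 0.61 0.22] [0.27 0.69 0.31]
```

View pics/t3z.png

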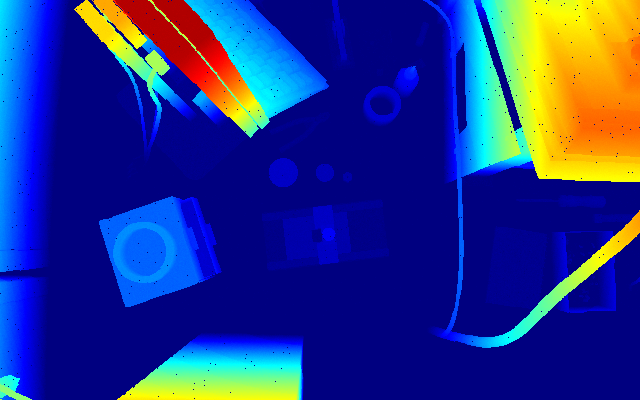

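View pics/w0.png

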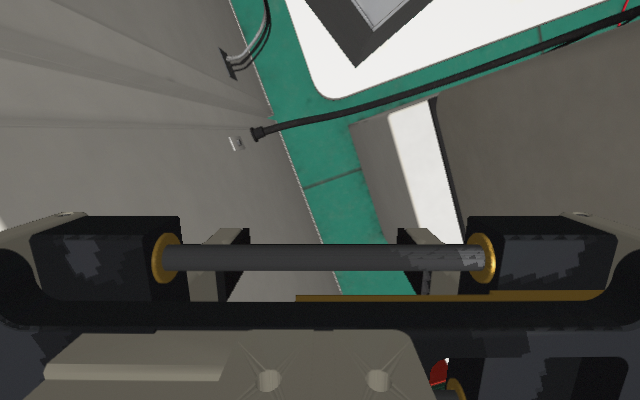

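```bash
python3 - <<'E'
from h import *
c=snap('side','s1.png'); W=pts(c); print(np.array(c['pose']).round(2))
for (u,v) in [(100,100),(100,230),(160,20),(30,20),(190,200),(180,50),(100,255),(50,280),(185,235),(160,240),(120,10),(270,60),(240,60),(20,230),(290,210),(100,300),(200,270),(5,330)]:
    print(u,v,W[v,u].round(3))
c=snap('top','t4.png'); W=pts(c)
for (u,v) in [(240,345),(200,350),(290,345),(240,370),(240,398),(298,398),(130,398),(315,370),(345,340),(400,370),(440,398),(320,330)]:
    print('top',u,v,W[v,u].round(3))
E
```

```text
[[ 1.   -0.07  0.06  0.47]
 [-0.09 -0.59  0.8  -0.46]
 [-0.02 -0.8  -0.6   0.58]
 [ 0.    0.    0.    1.  ]]
100 100 [0.18  0.259 0.283]
100 230 [0.101 0.259 0.016]
160 20 [0.288 0.316 0.387]
30 20 [0.12  0.258 0.41 ]
190 200 [0.285 0.258 0.073]
180 50 [0.288 0.417 0.305]
100 255 [ 0.086  0.25  -0.041]
50 280 [ 0.04   0.149 -0.002]
185 235 [ 0.358 -0.071  0.263]
160 240 [ 0.209  0.256 -0.019]
120 10 [0.249 0.259 0.418]
270 60 [0.447 0.765 0.155]
240 60 [0.367 0.761 0.161]
20 230 [0.104 0.053 0.189]
290 210 [0.473 0.207 0.072]
100 300 [ 0.144  0.09  -0.   ]
200 270 [ 0.281  0.226 -0.081]
5 330 [ 0.07  -0.022  0.076]
top 240 345 [0.286 0.365 0.105]
top 200 350 [0.286 0.422 0.149]
top 290 345 [0.286 0.282 0.1  ]
top 240 370 [0.287 0.341 0.257]
top 240 398 [0.287 0.323 0.37 ]
top 298 398 [0.268 0.26  0.311]
top 130 398 [0.288 0.442 0.385]
top 315 370 [ 0.206  0.239 -0.042]
top 345 340 [ 0.138  0.142 -0.636]
top 400 370 [ 0.11   0.007 -0.39 ]
top 440 398 [ 0.11  -0.043 -0.159]
top 320 330 [ 0.279  0.23  -0.069]
```

```bash
python3 - <<'E'
from h import *
print([x for x in dir(r) if not x.startswith('_')])
c=snap('wrist','w1.png'); W=pts(c); print(np.array(c['pose']).round(3))
for (u,v) in [(500,60),(560,150),(620,60),(630,200),(480,200),(450,120),(600,20),(400,150),(100,50),(50,150),(340,80),(350,20)]:
    print(u,v,W[v,u].round(3))
c=snap('side','s2.png'); W=pts(c)
for u in (5,40,80,120,160,175):
    for v in (2,): print(u,v,W[v,u].round(3))
print(r.get_state()['time_s'])
E
```

```text
['Unreachable', 'get_state', 'tip_extent']
[[-0.337 -0.913 -0.229  0.287]
 [-0.942  0.327  0.081  0.615]
 [ 0.001  0.243 -0.97   0.384]
 [ 0.     0.     0.     1.   ]]
500 60 [ 0.299  0.218 -0.253]
560 150 [0.216 0.456 0.177]
620 60 [0.27  0.456 0.226]
630 200 [0.189 0.456 0.224]
480 200 [0.141 0.456 0.04 ]
450 120 [0.246 0.456 0.008]
600 20 [ 0.303  0.092 -0.165]
400 150 [ 0.223  0.516 -0.042]
100 50 [0.407 0.761 0.14 ]
50 150 [0.33  0.762 0.226]
340 80 [ 0.34   0.573 -0.   ]
350 20 [0.37  0.56  0.103]
5 2 [0.077 0.293 0.428]
40 2 [0.126 0.294 0.426]
80 2 [0.184 0.291 0.424]
120 2 [0.243 0.286 0.422]
160 2 [0.284 0.361 0.403]
175 2 [0.253 0.628 0.343]
1.35
```

>>> step_arm(
  motion=[
    [0.0, 0, 0, -0.06, 0],
    [0.0, 0, 0, -0.12, 0],
    [0.0, 0.05, -0.018, -0.15, 0],
    [0.0, 0.105, -0.038, -0.15, 0],
    [0.0, 0.16, -0.058, -0.15, 0],
  ],
  newtons=20,
)

```text
time_s: 1.98
tcp_pos: [0.3983, 0.6366, 0.3964]
eef_rot: [-179.9, 0.0, -19.6]
contact_force: [0.2, 1.4, -0.1]
gripper_width: 0.0435
```

```bash
python3 - <<'E'
from h import *
s=r.get_state(); print(s['time_s'],s['tcp_pos'],s['eef_rot'],s['joints'],s['contact_force'],s['gripper_width'])
c=snap('top','t5.png');c=snap('side','s5.png')
E
```

```text
1.975 [0.3983327  0.63663982 0.39639983] [-1.79921893e+02  1.18381729e-02 -1.95828012e+01] [ 7.27594989e+01  2.58440809e+01  2.77278190e+01 -8.64035568e-03
 -9.18052123e+01 -2.34258630e+00] [ 0.16296636  1.35161417 -0.12121574] 0.04346500699188723
```

View pics/t5.png

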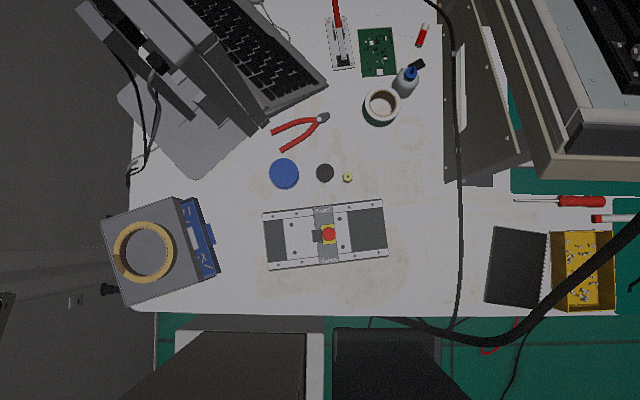

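View pics/s5.png

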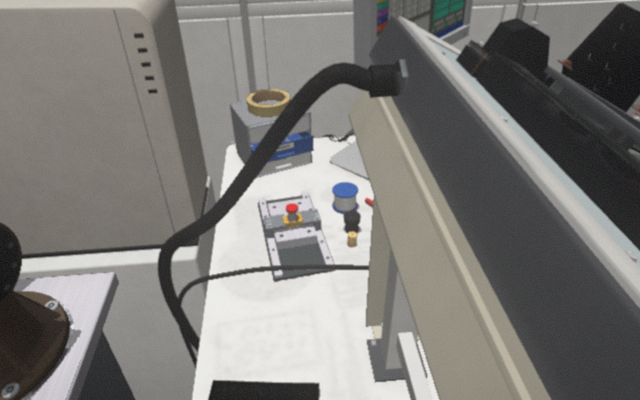

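>>> step_arm(
  motion=[
    [0.0, 0.027, 0.045, 0.01, 0.18],
    [0.0, 0.055, 0.09, 0.02, 0.36],
    [0.0, 0.082, 0.134, 0.03, 0.54],
    [0.0, 0.11, 0.178, 0.04, 0.72],
    [0.0, 0.11, 0.178, 0.04, 0.9],
  ],
)

```text
time_s: 2.7
tcp_pos: [0.4411, 0.4286, 0.3562]
eef_rot: [-180.0, 0.0, -71.7]
contact_force: [-0.3, 0.3, -0.7]
gripper_width: 0.0008
```

```bash
python3 - <<'E'
from h import *
s=r.get_state(); print(s['time_s'],s['tcp_pos'],s['eef_rot'],s['joints'],s['contact_force'],s['gripper_width'])
c=snap('top','t6.png');c=snap('side','s6.png')
E
```

```text
2.7 [0.44114528 0.42855212 0.35617351] [-1.79984596e+02  1.56691660e-02 -7.16936723e+01] [ 6.23410121e+01  1.21109087e+01  3.20211632e+00 -5.64802390e-04
 -8.10692422e+01 -4.40345989e+01] [-0.28122224  0.3412613  -0.72032739] 0.00083875002160863
```

View pics/t6.png

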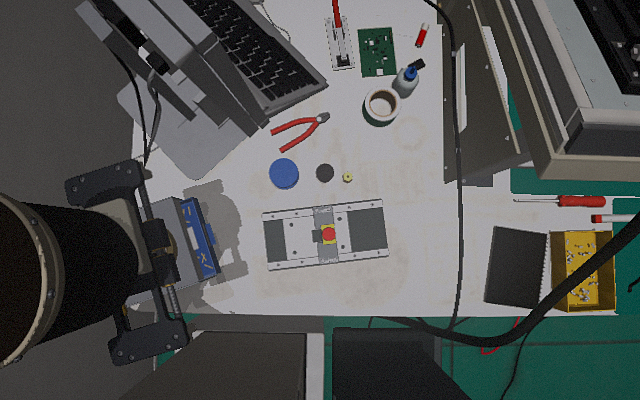

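View pics/s6.png

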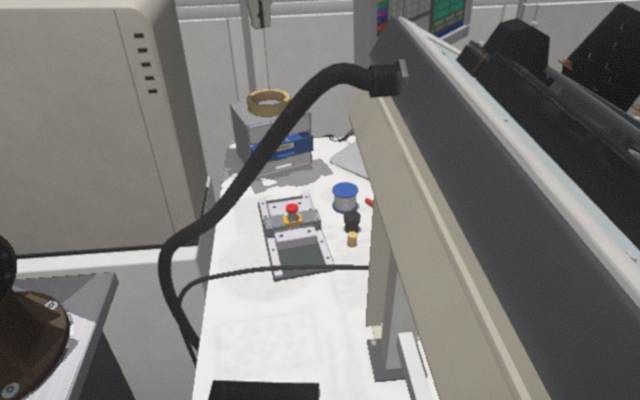

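```bash
python3 - <<'E'
from h import *
c=snap('top','t7.png'); W=pts(c)
sub=W[150:400,0:200].reshape(-1,3); sub=sub[~np.isnan(sub[:,0])]
m=(sub[:,2]>.33)&(sub[:,0]>.26)
s=sub[m]
for a in np.arange(.33,.9,.04):
    k=s[(s[:,2]>=a)&(s[:,2]<a+.04)]
    if len(k): print(round(a,2),len(k),k.min(0).round(3),k.max(0).round(3))
E
```

```text
0.33 759 [0.286 0.369 0.33 ] [0.452 0.455 0.37 ]
0.37 523 [0.287 0.367 0.37 ] [0.537 0.455 0.41 ]
0.41 8649 [0.34  0.365 0.41 ] [0.543 0.497 0.45 ]
0.45 129 [0.43  0.401 0.45 ] [0.495 0.424 0.474]
0.49 1243 [0.403 0.386 0.491] [0.499 0.443 0.53 ]
0.53 2221 [0.398 0.385 0.53 ] [0.486 0.428 0.57 ]
0.57 3130 [0.398 0.384 0.57 ] [0.487 0.427 0.61 ]
0.61 3954 [0.398 0.383 0.61 ] [0.486 0.427 0.65 ]
0.65 6046 [0.395 0.378 0.65 ] [0.488 0.413 0.69 ]
0.69 692 [0.421 0.381 0.69 ] [0.464 0.389 0.699]
```

```bash
python3 - <<'E'
from h import *
c=snap('side','s8.png'); W=pts(c)
print(r.get_state()['joints'].round(1))
for v in range(225,300,6):
    print(v,[W[v,u].round(3).tolist() for u in (1,8,14)])
cv2.imwrite('pics/s8z.png',cv2.resize(c['image'][180:400,0:130,::-1],None,fx=3,fy=2.7))
E
```

```text
[ 62.5  12.3   3.4  -0.  -81.1 -43.5]
225 [[-0.076, 0.261, 0.043], [-0.062, 0.26, 0.043], [-0.052, 0.26, 0.042]]
231 [[-0.082, 0.261, 0.029], [-0.069, 0.26, 0.028], [-0.058, 0.261, 0.027]]
237 [[0.115, 0.001, 0.221], [-0.073, 0.258, 0.015], [-0.065, 0.262, 0.011]]
243 [[0.114, -0.002, 0.214], [0.117, 0.004, 0.208], [-0.069, 0.259, -0.002]]
249 [[0.114, -0.006, 0.208], [0.117, -0.0, 0.202], [-0.077, 0.261, -0.018]]
255 [[0.111, -0.008, 0.199], [0.115, -0.003, 0.195], [0.117, 0.004, 0.188]]
261 [[0.112, -0.014, 0.195], [0.114, -0.007, 0.188], [0.116, -0.0, 0.181]]
267 [[0.109, -0.016, 0.187], [0.111, -0.008, 0.179], [0.114, -0.003, 0.173]]
273 [[0.108, -0.02, 0.18], [0.11, -0.013, 0.173], [0.112, -0.007, 0.166]]
279 [[0.106, -0.023, 0.173], [0.108, -0.015, 0.164], [0.11, -0.009, 0.158]]
285 [[0.104, -0.025, 0.165], [0.106, -0.018, 0.157], [-0.019, 0.142, -0.001]]
291 [[0.102, -0.028, 0.157], [0.104, -0.021, 0.149], [0.062, 0.038, 0.089]]
297 [[0.1, -0.031, 0.149], [0.068, 0.016, 0.1], [0.066, 0.027, 0.088]]
```

View pics/s8z.png

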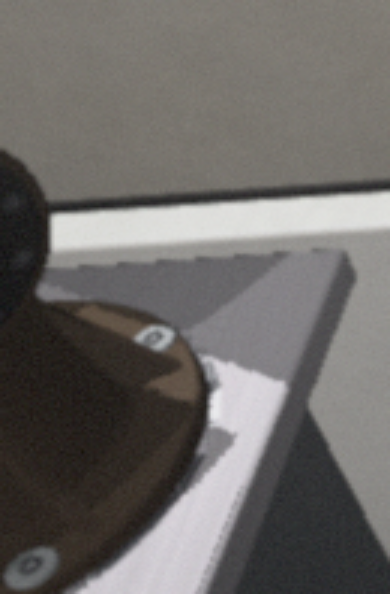

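>>> step_arm(
  motion=[
    [0.0, 0.044, 0.002, 0.01, 0.1],
    [0.0, 0.09, 0.005, 0.03, 0.195],
    [0.0, 0.135, 0.008, 0.07, 0.195],
    [0.0, 0.18, 0.01, 0.11, 0.195],
    [0.0, 0.22, 0.012, 0.15, 0.195],
  ],
)

```text
time_s: 3.52
tcp_pos: [0.5006, 0.2192, 0.2045]
eef_rot: [-180.0, 0.0, -82.1]
contact_force: [1.4, 1.3, 0.2]
gripper_width: 0.0009
```

```bash
python3 - <<'E'
from h import *
s=r.get_state(); print(s['time_s'],s['tcp_pos'],s['eef_rot'],s['joints'],s['contact_force'],s['joint_torque'])
c=snap('top','t9.png');W=pts(c)
s=W[~np.isnan(W[...,0])]; s=s[(s[:,2]>.24)&(s[:,1]>.1)&(s[:,0]>.29)&(s[:,1]<.46)]
for a in np.arange(.24,.9,.04):
    k=s[(s[:,2]>=a)&(s[:,2]<a+.04)]
    if len(k)>20: print(round(a,2),len(k),np.percentile(k,1,axis=0).round(3),np.percentile(k,99,axis=0).round(3))
c=snap('side','s9.png')
E
```

```text
3.525 [0.50063755 0.21921026 0.20451508] [-1.79967560e+02  1.89674148e-02 -8.20822670e+01] [ 4.41945808e+01  1.02838230e+01 -1.90608206e+01  4.47966235e-03
 -6.06179815e+01 -3.62790497e+01] [1.42047937 1.27691544 0.18752801] [  3.31045032 -45.03362417  28.39672029   6.35320053  -1.41697962
  -0.86742813]
0.24 221 [0.605 0.31  0.254] [0.716 0.406 0.279]
0.28 741 [0.406 0.17  0.282] [0.761 0.459 0.319]
0.32 580 [0.603 0.311 0.32 ] [0.758 0.459 0.359]
0.36 551 [0.601 0.313 0.361] [0.702 0.46  0.4  ]
0.4 706 [0.598 0.314 0.4  ] [0.709 0.46  0.439]
0.44 556 [0.597 0.315 0.441] [0.622 0.343 0.479]
0.48 732 [0.596 0.317 0.48 ] [0.673 0.423 0.52 ]
0.52 1001 [0.593 0.318 0.521] [0.634 0.356 0.56 ]
0.56 14426 [0.359 0.22  0.563] [0.642 0.422 0.6  ]
0.6 41070 [0.366 0.177 0.6  ] [0.543 0.386 0.628]
```

View pics/t9.png

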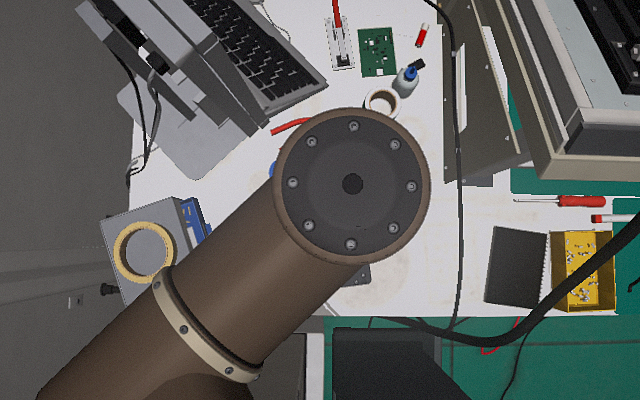

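View pics/s9.png

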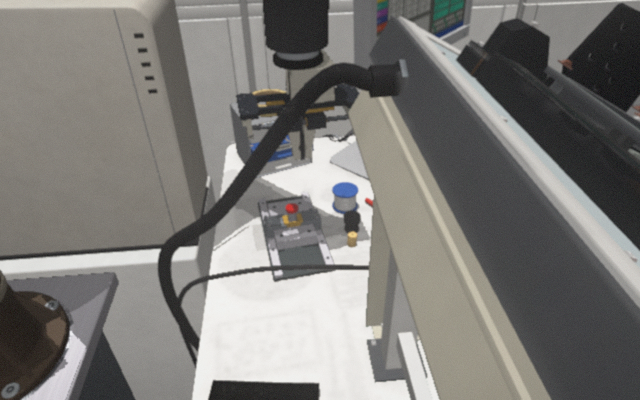

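```bash
python3 - <<'E'
from h import *
c=snap('top','t10.png');W=pts(c)
st=r.get_state(); j=np.radians(st['joints'][0]); print(st['joints'].round(2),st['tcp_pos'])
f=np.array([np.cos(j),np.sin(j)]); l=np.array([-np.sin(j),np.cos(j)])
s=W[~np.isnan(W[...,0])]; s=s[(s[:,2]>.44)&(s[:,1]<.5)&(s[:,0]>.2)&(s[:,0]<.57)]
F=s[:,:2]@f; L=s[:,:2]@l
print('tcp f,l',st['tcp_pos'][:2]@f,st['tcp_pos'][:2]@l)
for a in np.arange(-.28,.2,.02):
    k=(L>=a)&(L<a+.02)
    if k.sum()>20: print('L %.2f'%a,k.sum(),'F',np.percentile(F[k],[1,99]).round(3),'z',np.percentile(s[k,2],[1,99]).round(3))
# forearm: L in -.05..05
k=(abs(L)<.15)
for a in np.arange(.25,.55,.02):
    q=k&(F>=a)&(F<a+.02)
    if q.sum()>10: print('F %.2f'%a,q.sum(),'L',np.percentile(L[q],[1,99]).round(3),'z',np.percentile(s[q,2],[1,99]).round(3))
E
```

```text
[ 4.417e+01  1.039e+01 -1.909e+01 -2.000e-02 -6.079e+01 -3.644e+01] [0.49969435 0.21813649 0.20333224]
tcp f,l 0.510424705474777 -0.1916887900726524
L -0.24 2754 F [0.476 0.547] z [0.617 0.623]
L -0.22 4624 F [0.467 0.556] z [0.617 0.624]
L -0.20 5162 F [0.465 0.559] z [0.617 0.624]
L -0.18 4712 F [0.468 0.555] z [0.616 0.624]
L -0.16 4002 F [0.467 0.555] z [0.571 0.622]
L -0.14 3925 F [0.468 0.554] z [0.571 0.605]
L -0.12 3932 F [0.468 0.554] z [0.57  0.606]
L -0.10 3965 F [0.468 0.555] z [0.571 0.606]
L -0.08 4523 F [0.465 0.558] z [0.566 0.609]
L -0.06 4721 F [0.457 0.557] z [0.571 0.612]
L -0.04 3545 F [0.48  0.557] z [0.575 0.616]
L -0.02 2534 F [0.497 0.558] z [0.573 0.611]
L 0.00 1705 F [0.511 0.558] z [0.573 0.608]
L 0.02 961 F [0.527 0.559] z [0.571 0.605]
L 0.04 412 F [0.541 0.559] z [0.569 0.598]
L 0.06 31 F [0.552 0.56 ] z [0.568 0.586]
F 0.45 1137 L [-0.148 -0.046] z [0.561 0.608]
F 0.47 5484 L [-0.149 -0.031] z [0.579 0.616]
F 0.49 7116 L [-0.149 -0.005] z [0.599 0.62 ]
F 0.51 8064 L [-0.149  0.017] z [0.6   0.619]
F 0.53 7926 L [-0.148  0.045] z [0.585 0.605]
F 0.55 2457 L [-0.147  0.062] z [0.566 0.591]
```

```bash
cat > clr.py <<'E'
import numpy as np
C=np.array([.474,.2242]); a=np.radians(7.65); ex=np.array([np.cos(a),np.sin(a)]); ey=np.array([-np.sin(a),np.cos(a)])
lo=np.array([-.2,.259,-1]); hi=np.array([.288,.456,.422])
def clear(xp,yp,z):
    t=C+ex*xp+ey*yp; r=np.hypot(*t); j=np.arctan2(t[1],t[0])+np.arcsin(.1917/r); fw=np.sqrt(r*r-.1917**2)
    f=np.array([np.cos(j),np.sin(j),0]); l=np.array([-np.sin(j),np.cos(j),0]); u=np.array([0,0,1.])
    h=z+.170; D=np.hypot(fw,h); b=np.arccos((.612**2+D*D-.4648**2)/(2*.612*D))+np.arctan2(h,fw)
    el=np.array([.612*np.cos(b),.612*np.sin(b)]); 
    w=f*fw+u*(z+.367); e=f*el[0]+u*(el[1]-.170+.367)
    def dist(p,q):
        P=p+np.linspace(0,1,200)[:,None]*(q-p); d=np.maximum(np.maximum(lo-P,P-hi),0); return np.linalg.norm(d,axis=1).min()
    return np.round(t,4),np.degrees(j).round(1),'forearm axis',dist(w,e).round(3),'wrist axis',dist(w-l*.19,w+l*.04).round(3), w.round(3)
if __name__=='__main__':
    for xp,yp,z in [(0,.085,.04),(.02,.085,.04),(0,.065,.04),(.02,.065,.04),(.03,.065,.04),(.03,.085,.04),(0,-.06,.04),(0,-.08,.04),(0,-.005,.08)]:
        print(xp,yp,z,*clear(xp,yp,z))
E
python3 clr.py
```

```text
0 0.085 0.04 [0.4627 0.3084] 53.9 forearm axis 0.011 wrist axis 0.0 [0.308 0.422 0.407]
0.02 0.085 0.04 [0.4825 0.3111] 52.3 forearm axis 0.031 wrist axis 0.011 [0.331 0.428 0.407]
0 0.065 0.04 [0.4653 0.2886] 52.3 forearm axis 0.016 wrist axis 0.0 [0.314 0.406 0.407]
0.02 0.065 0.04 [0.4852 0.2913] 50.8 forearm axis 0.036 wrist axis 0.018 [0.337 0.412 0.407]
0.03 0.065 0.04 [0.4951 0.2926] 50.1 forearm axis 0.045 wrist axis 0.029 [0.348 0.416 0.407]
0.03 0.085 0.04 [0.4924 0.3124] 51.6 forearm axis 0.041 wrist axis 0.023 [0.342 0.432 0.407]
0 -0.06 0.04 [0.482  0.1647] 41.0 forearm axis 0.052 wrist axis 0.042 [0.356 0.309 0.407]
0 -0.08 0.04 [0.4846 0.1449] 38.9 forearm axis 0.058 wrist axis 0.051 [0.364 0.294 0.407]
0 -0.005 0.08 [0.4747 0.2192] 46.3 forearm axis 0.054 wrist axis 0.031 [0.336 0.352 0.447]
```

>>> step_arm(
  motion=[
    [0.0, 0.035, -0.027, 0.01, 0],
    [0.0, 0.07, -0.053, 0.02, 0],
    [0.0, 0.1, -0.077, 0.03, 0],
    [0.0, 0.1, -0.077, 0.03, 0],
  ],
)

```text
time_s: 4.18
tcp_pos: [0.5916, 0.1307, 0.1751]
eef_rot: [180.0, -0.0, -82.3]
contact_force: [-0.5, -0.4, -0.1]
gripper_width: 0.0006
```

```bash
python3 - <<'E'
from h import *
c=snap('top','t11.png');W=pts(c)
st=r.get_state(); j=np.radians(st['joints'][0]); print(st['time_s'],st['joints'].round(2),st['tcp_pos'])
f=np.array([np.cos(j),np.sin(j)]); l=np.array([-np.sin(j),np.cos(j)])
s=W[~np.isnan(W[...,0])]; s=s[(s[:,2]>.40)&(s[:,1]<.55)&(s[:,0]>.2)&(s[:,0]<.62)]
F=s[:,:2]@f; L=s[:,:2]@l
print('tcp f,l',st['tcp_pos'][:2]@f,st['tcp_pos'][:2]@l)
for a in np.arange(-.28,.2,.02):
    k=(L>=a)&(L<a+.02)
    if k.sum()>20: print('L %.2f'%a,k.sum(),'F',np.percentile(F[k],[1,99]).round(3),'z',np.percentile(s[k,2],[1,99]).round(3))
k=(abs(L)<.15)
for a in np.arange(.25,.7,.02):
    q=k&(F>=a)&(F<a+.02)
    if q.sum()>10: print('F %.2f'%a,q.sum(),'L',np.percentile(L[q],[1,99]).round(3),'z',np.percentile(s[q,2],[1,99]).round(3))
E
```

```text
4.225 [ 3.101e+01  1.711e+01 -1.395e+01  1.000e-02 -5.893e+01 -2.332e+01] [0.59096589 0.13141108 0.17554718]
tcp f,l 0.5741890380057193 -0.19187626416934564
L -0.24 1206 F [0.539 0.589] z [0.592 0.597]
L -0.22 2507 F [0.528 0.599] z [0.591 0.598]
L -0.20 3445 F [0.525 0.61 ] z [0.486 0.598]
L -0.18 4090 F [0.528 0.616] z [0.487 0.598]
L -0.16 4182 F [0.53  0.615] z [0.543 0.596]
L -0.14 3093 F [0.529 0.616] z [0.541 0.579]
L -0.12 3118 F [0.53  0.616] z [0.541 0.579]
L -0.10 3198 F [0.53  0.616] z [0.541 0.579]
L -0.08 3213 F [0.529 0.617] z [0.542 0.583]
L -0.06 6669 F [0.416 0.695] z [0.429 0.656]
L -0.04 12272 F [0.434 0.702] z [0.424 0.669]
L -0.02 10996 F [0.447 0.714] z [0.464 0.668]
L 0.00 8513 F [0.456 0.616] z [0.559 0.662]
L 0.02 6682 F [0.464 0.617] z [0.557 0.654]
L 0.04 3996 F [0.46  0.618] z [0.55  0.623]
L 0.06 935 F [0.528 0.618] z [0.544 0.582]
F 0.39 29 L [-0.051 -0.05 ] z [0.606 0.634]
F 0.41 482 L [-0.054 -0.039] z [0.598 0.664]
F 0.43 2316 L [-0.053 -0.009] z [0.596 0.671]
F 0.45 5912 L [-0.053  0.051] z [0.592 0.666]
F 0.47 6437 L [-0.053  0.051] z [0.596 0.653]
F 0.49 5046 L [-0.044  0.039] z [0.596 0.638]
F 0.51 4960 L [-0.129  0.055] z [0.537 0.624]
F 0.53 8589 L [-0.148  0.063] z [0.546 0.608]
F 0.55 9033 L [-0.149  0.064] z [0.571 0.594]
F 0.57 8704 L [-0.148  0.063] z [0.576 0.594]
F 0.59 7073 L [-0.148  0.063] z [0.563 0.585]
F 0.61 2161 L [-0.147  0.063] z [0.546 0.568]
F 0.67 782 L [-0.023 -0.009] z [0.404 0.567]
F 0.69 3034 L [-0.047 -0.006] z [0.405 0.574]
```

View pics/t11.png

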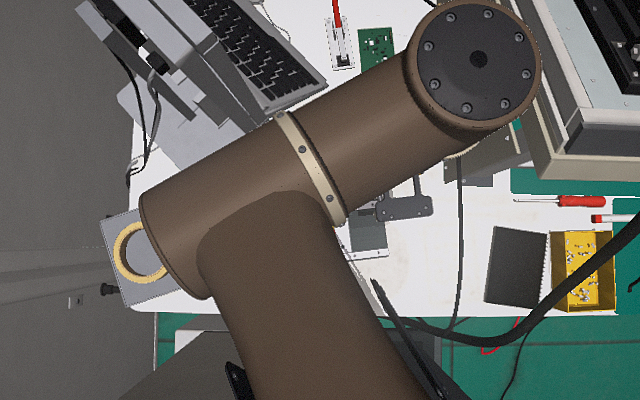

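```bash
cat > clr2.py <<'E'
import numpy as np
C=np.array([.474,.2242]); a=np.radians(7.65); ex=np.array([np.cos(a),np.sin(a)]); ey=np.array([-np.sin(a),np.cos(a)])
lo=np.array([-.2,.259,-1]); hi=np.array([.288,.456,.422])
def sd(P):
    q=np.maximum(lo-P,P-hi); return np.where(q.max(1)>0,np.linalg.norm(np.maximum(q,0),axis=1),q.max(1)).min()
def clear(xp,yp,z):
    t=C+ex*xp+ey*yp; r=np.hypot(*t); j=np.arctan2(t[1],t[0])+np.arcsin(.1917/r); fw=np.sqrt(r*r-.1917**2)
    f=np.array([np.cos(j),np.sin(j),0]); l=np.array([-np.sin(j),np.cos(j),0]); u=np.array([0,0,1.])
    h=z+.170; D=np.hypot(fw,h); b=np.arccos((.612**2+D*D-.4648**2)/(2*.612*D))+np.arctan2(h,fw)
    el=np.array([.612*np.cos(b),.612*np.sin(b)]); 
    w=f*fw+u*(z+.360); e=f*el[0]+u*(el[1]-.170+.360)
    th=np.linspace(0,2*np.pi,60,endpoint=False)
    Pw=np.array([w+l*s+rr*(f*np.cos(t_)+u*np.sin(t_)) for s in np.linspace(-.2,.063,28) for t_ in th for rr in (.02,.045)])
    n=e-w; n/=np.linalg.norm(n); m=np.cross(l,n)
    Pf=np.array([w+n*s+(.046 if s<.08 else .054)*(l*np.cos(t_)+m*np.sin(t_)) for s in np.linspace(0,.4,60) for t_ in th])
    return sd(Pf).round(4),sd(Pw).round(4)
if __name__=='__main__':
    for z in (.039,.045):
      for yp in (.06,.07,.085):
        print(z,yp,[(xp,clear(xp,yp,z)) for xp in (0,.02,.03,.04,.05,.06)])
    for z in (.074,.085,.092):
        print('cap',z,[(xp,clear(xp,-.005,z)) for xp in (0,.02,.03,.04,.05,.06)])
    for yp in (-.045,-.06,-.075): print('neg',yp,[(xp,clear(xp,yp,.039)) for xp in (0,.02,.03,.04,.05,.06)])
E
python3 clr2.py
```

```text
0.039 0.06 [(0, (np.float64(-0.0233), np.float64(-0.0455))), (0.02, (np.float64(-0.0084), np.float64(-0.0269))), (0.03, (np.float64(-0.0016), np.float64(-0.0155))), (0.04, (np.float64(0.0049), np.float64(-0.004))), (0.05, (np.float64(0.0088), np.float64(0.0075))), (0.06, (np.float64(0.0161), np.float64(0.019)))]
0.039 0.07 [(0, (np.float64(-0.0252), np.float64(-0.0418))), (0.02, (np.float64(-0.0106), np.float64(-0.0295))), (0.03, (np.float64(-0.004), np.float64(-0.0186))), (0.04, (np.float64(0.0038), np.float64(-0.0071))), (0.05, (np.float64(0.0073), np.float64(0.0044))), (0.06, (np.float64(0.0138), np.float64(0.0158)))]
0.039 0.085 [(0, (np.float64(-0.0282), np.float64(-0.0395))), (0.02, (np.float64(-0.0136), np.float64(-0.0267))), (0.03, (np.float64(-0.0064), np.float64(-0.0206))), (0.04, (np.float64(0.0001), np.float64(-0.0117))), (0.05, (np.float64(0.0048), np.float64(-0.0002))), (0.06, (np.float64(0.0106), np.float64(0.0112)))]
0.045 0.06 [(0, (np.float64(-0.0213), np.float64(-0.0435))), (0.02, (np.float64(-0.007), np.float64(-0.0264))), (0.03, (np.float64(-0.0002), np.float64(-
[... 1946 characters left out ...]
64(0.0347), np.float64(0.0453))), (0.06, (np.float64(0.0431), np.float64(0.0568)))]
neg -0.06 [(0, (np.float64(0.0024), np.float64(-0.007))), (0.02, (np.float64(0.0141), np.float64(0.0165))), (0.03, (np.float64(0.0216), np.float64(0.0282))), (0.04, (np.float64(0.0303), np.float64(0.0398))), (0.05, (np.float64(0.0388), np.float64(0.0514))), (0.06, (np.float64(0.0472), np.float64(0.063)))]
neg -0.075 [(0, (np.float64(0.0069), np.float64(-0.0006))), (0.02, (np.float64(0.0177), np.float64(0.0229))), (0.03, (np.float64(0.0261), np.float64(0.0346))), (0.04, (np.float64(0.0347), np.float64(0.0462))), (0.05, (np.float64(0.0432), np.float64(0.0578))), (0.06, (np.float64(0.0514), np.float64(0.0693)))]
```

>>> step_arm(
  motion=[
    [0.0876, -0.04, 0.013, 0, 0.18],
    [0.0876, -0.08, 0.026, 0, 0.36],
    [0.0876, -0.12, 0.04, 0, 0.54],
    [0.0876, -0.16, 0.053, 0, 0.72],
    [0.0876, -0.16, 0.053, 0.02, 0.9],
  ],
  newtons=40,
)

```text
time_s: 4.85
tcp_pos: [0.5156, 0.2876, 0.1582]
eef_rot: [-180.0, 0.3, -133.9]
contact_force: [0.3, -0.1, -1.1]
gripper_width: 0.0447
```

```bash
cat > mv.py <<'E'
import sys,numpy as np
from clr2 import C,ex,ey
# usage: cmdx cmdy cmdz yaw  -> target fixture x' y' z
def sh(cx,cy,cz,yaw,xp,yp,z,dyaw=0):
    yaw=np.radians(yaw); tx=np.array([np.cos(yaw),np.sin(yaw)]); ty=np.array([np.sin(yaw),-np.cos(yaw)])
    d=C+ex*xp+ey*yp-np.array([cx,cy]); return np.round([d@tx,d@ty,cz-z],4)
def fx(x,y): d=np.array([x,y])-C; return np.round([d@ex,d@ey],4)
E
python3 - <<'E'
from h import *; from mv import *
s=r.get_state(); print(s['time_s'],s['joints'].round(1),s['tcp_pos'],s['eef_rot'],fx(*s['tcp_pos'][:2]),s['gripper_width'])
c=snap('top','t12.png'); c=snap('wrist','w12.png')
E
```

```text
4.85 [ 48.1  16.5 -17.3   0.  -55.8 -92. ] [0.51561152 0.28761494 0.15815737] [-179.98593704    0.33671    -133.87323008] [0.0497 0.0573] 0.04466643435644937
```

View pics/w12.png

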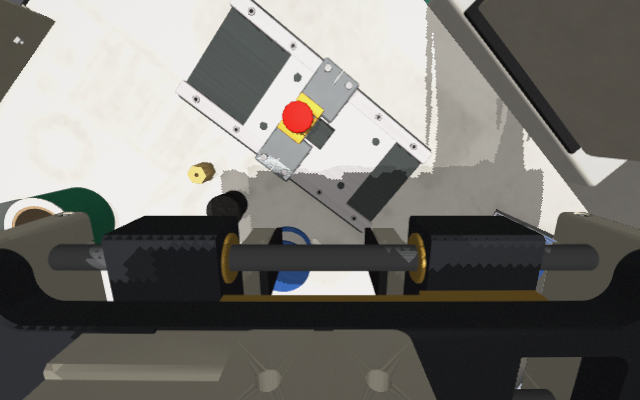

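```bash
python3 - <<'E'
from h import *; from mv import *
c=capture('wrist'); W=pts(c); im=c['image'].astype(int)
print(np.array(c['pose']).round(3))
red=(im[...,0]>180)&(im[...,1]<80)&(im[...,2]<80); red[200:]=0
P=W[red]; P=P[~np.isnan(P[:,0])]; P=P[P[:,2]>.06]; m=(P.max(0)+P.min(0))/2
print('cap',np.nanmedian(P,0),m,fx(*m[:2]),np.ptp(P,axis=0))
br=(im[...,0]>170)&(im[...,1]>130)&(im[...,2]<90);br[170:]=0;br[:,:270]=0
P=W[br];P=P[~np.isnan(P[:,0])]; q=np.array([fx(*p[:2]) for p in P]); k=abs(P[:,2]-.045)<.006; print('brass',q[k].min(0),q[k].max(0),k.sum())
V=W[:235].reshape(-1,3); V=V[~np.isnan(V[:,0])]; q=(V[:,:2]-C)@np.array([ex,ey]).T
def rg(zlo,zhi,xl,xh,yl,yh,n):
    k=(V[:,2]>zlo)&(V[:,2]<zhi)&(q[:,0]>xl)&(q[:,0]<xh)&(q[:,1]>yl)&(q[:,1]<yh)
    print(n,k.sum(),np.percentile(q[k],[.5,99.5],axis=0).round(4).tolist(),np.median(V[k,2]).round(4))
rg(.022,.032,-.03,.03,-.08,.1,'carrier')
rg(.036,.048,-.08,.08,-.04,.04,'portal')
rg(.012,.02,-.08,.08,-.13,.13,'rails')
rg(.02,.05,.08,.2,-.04,.02,'loupe')
rg(.02,.03,.07,.2,-.08,-.03,'spacer')
k=(V[:,2]>.012)&(V[:,2]<.02)&(abs(q[:,0])<.08)&(abs(q[:,1])<.13)
print(cv2.minAreaRect(V[k][:,:2].astype(np.float32)))
E
```

```text
[[-0.721  0.672  0.168  0.469]
 [ 0.693  0.7    0.174  0.238]
 [-0.001  0.242 -0.97   0.294]
 [ 0.     0.     0.     1.   ]]
cap [0.4742049  0.21870362 0.07255466] [0.47456104 0.21872682 0.07203045] [-0.0002 -0.0055] [0.02232559 0.02187198 0.00495887]
brass [-0.0179 -0.0169] [0.0177 0.0064] 224
carrier 5756 [[-0.0298, -0.0442], [0.0297, 0.0752]] 0.0276
portal 4078 [[-0.053, -0.0181], [0.0515, 0.0174]] 0.0416
rails 5815 [[-0.0529, -0.1138], [0.052, 0.1125]] 0.0155
loupe 797 [[0.0972, -0.029], [0.1251, 0.0036]] 0.0346
spacer 289 [[0.0934, -0.0633], [0.111, -0.0466]] 0.0249
((0.473405659198761, 0.22369830310344696), (0.1064269095659256, 0.22987885773181915), 7.730947971343994)
```

```bash
python3 - <<'E'
from mv import *; from clr2 import clear
print(sh(.5163,.2825,.1556,-133.94,.05,.055,.040), clear(.05,.055,.04),clear(.05,.045,.04),clear(.05,.02,.04),clear(.027,-.05,.074))
for a,b in ((.055,.055),(.05,.05)): print(clear(a,b,.04))
E
```

```text
[-0.002   0.002   0.1156] (np.float64(0.0103), np.float64(0.0091)) (np.float64(0.0122), np.float64(0.0123)) (np.float64(0.0177), np.float64(0.0208)) (np.float64(0.0388), np.float64(0.0215))
(np.float64(0.0137), np.float64(0.0148))
(np.float64(0.0112), np.float64(0.0107))
```

>>> step_arm(
  motion=[
    [0.0876, -0.002, 0.002, 0.02, 0.147],
    [0.0876, -0.002, 0.002, 0.055, 0.147],
    [0.0876, -0.002, 0.002, 0.085, 0.147],
    [0.0876, -0.002, 0.002, 0.1, 0.147],
    [0.0876, -0.002, 0.002, 0.105, 0.147],
  ],
)

```text
time_s: 5.62
tcp_pos: [0.5164, 0.2854, 0.0506]
eef_rot: [-180.0, -0.0, -142.2]
contact_force: [0.1, 0.1, 1.1]
gripper_width: 0.0874
```

```bash
python3 - <<'E'
from h import *; from mv import *
s=r.get_state(); print(s['time_s'],s['joints'].round(1),s['tcp_pos'],s['eef_rot'],fx(*s['tcp_pos'][:2]),s['gripper_width'],s['joint_torque'].round(2),s['contact_force'])
c=snap('side','s13.png'); c=snap('top','t13.png')
cv2.imwrite('pics/s13z.png',cv2.resize(c['image'][150:400,150:450,::-1],None,fx=2,fy=2))
c=capture('side'); cv2.imwrite('pics/s13y.png',cv2.resize(c['image'][60:290,180:420,::-1],None,fx=3,fy=2.5))
E
```

```text
5.625 [  47.9   23.8  -23.4    0.   -42.9 -100.2] [0.5163858  0.28541546 0.05064769] [-1.79985781e+02 -5.03444930e-03 -1.42239635e+02] [0.0502 0.055 ] 0.08744844160694264 [ 1.000e-02 -5.353e+01  2.067e+01  4.880e+00 -6.000e-02  5.000e-02] [0.10383225 0.0631094  1.06935665]
```

View pics/s13y.png

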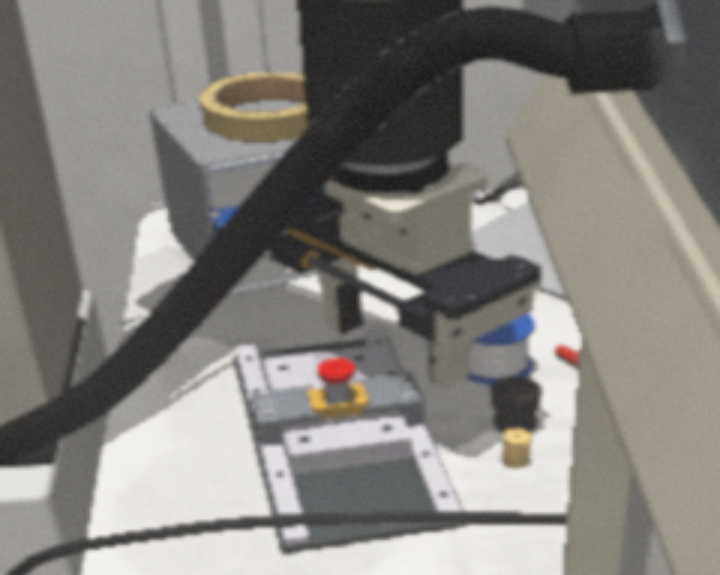

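View pics/t13.png

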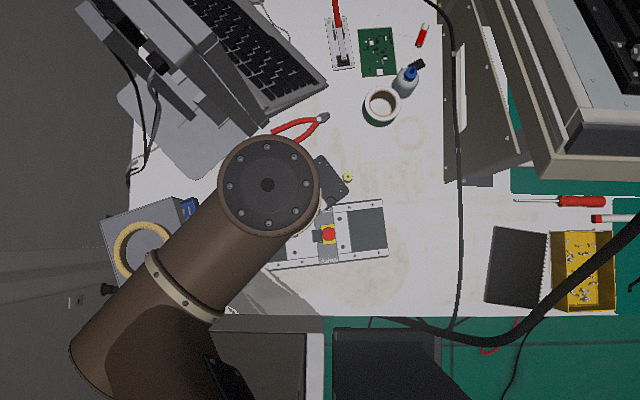

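>>> step_arm(
  motion=[
    [0.0876, 0, 0, 0.008, 0],
    [0.0876, 0, 0, 0.0106, 0],
    [0.0876, 0.002, -0.0035, 0.0106, 0],
    [0.0876, 0.004, -0.0069, 0.0106, 0],
    [0.0876, 0.005, -0.0087, 0.0106, 0],
  ],
)

```text
time_s: 6.4
tcp_pos: [0.5176, 0.275, 0.0401]
eef_rot: [180.0, 0.0, -142.4]
contact_force: [-0.2, 0.3, -0.0]
gripper_width: 0.0878
```

```bash
cat > st.py <<'E'
from h import *; from mv import *
s=r.get_state(); f=s['contact_force']; print(s['time_s'],s['tcp_pos'].round(4),fx(*s['tcp_pos'][:2]),'F fixt',(f[:2]@ex).round(2),(f[:2]@ey).round(2),f[2].round(2),s['joint_torque'].round(1)[:3],s['gripper_width'].round(4))
E
python3 st.py
```

```text
Traceback (most recent call last):
  File "st.py", line 2, in <module>
    s=r.get_state(); f=s['contact_force']; print(s['time_s'],s['tcp_pos'].round(4),fx(*s['tcp_pos'][:2]),'F fixt',(f[:2]@ex).round(2),(f[:2]@ey).round(2),f[2].round(2),s['joint_torque'].round(1)[:3],s['gripper_width'].round(4))
                                                                                                                                                                                                       ^^^^^^^^^^^^^^^^^^^^^^^^
AttributeError: 'float' object has no attribute 'round'
```

>>> step_arm(
  motion=[
    [0.0876, 0.0005, -0.0009, 0, 0],
    [0.0876, 0.001, -0.0017, 0, 0],
    [0.0876, 0.0015, -0.0026, 0, 0],
    [0.0876, 0.002, -0.0035, 0, 0],
    [0.0876, 0.0025, -0.0043, 0, 0],
  ],
)

```text
time_s: 7.02
tcp_pos: [0.5183, 0.2707, 0.04]
eef_rot: [180.0, 0.0, -142.4]
contact_force: [1.2, 0.6, -0.4]
gripper_width: 0.0878
```

```bash
sed -i "s/s\['gripper_width'\].round(4)/round(s['gripper_width'],4)/" st.py; python3 st.py
```

```text
7.025 [0.5183 0.2707 0.04  ] [0.0501 0.0402] F fixt 1.31 0.48 -0.39 [ -0.6 -54.2  19.8] 0.0878
```

>>> step_arm(
  motion=[
    [0.0876, 0.0008, -0.0013, 0, 0],
    [0.0876, 0.0016, -0.0027, 0, 0],
    [0.0876, 0.0024, -0.0041, 0, 0],
    [0.0876, 0.0032, -0.0055, 0, 0],
    [0.0876, 0.004, -0.0069, 0, 0],
  ],
)

```text
time_s: 7.65
tcp_pos: [0.5193, 0.2624, 0.04]
eef_rot: [180.0, 0.0, -142.4]
contact_force: [-0.2, 1.6, -0.6]
gripper_width: 0.0879
```

```bash
python3 st.py;  python3 - <<'E'
from h import *
from mv import *
c=capture('top'); W=pts(c); cv2.imwrite('pics/t14.png',cv2.resize(c['image'][150:300,230:420,::-1],None,fx=4,fy=4))
E
```

```text
7.65 [0.5193 0.2624 0.04  ] [0.0499 0.0319] F fixt 0.05 1.62 -0.58 [ -0.7 -53.7  19.5] 0.0879
```

View pics/t14.png

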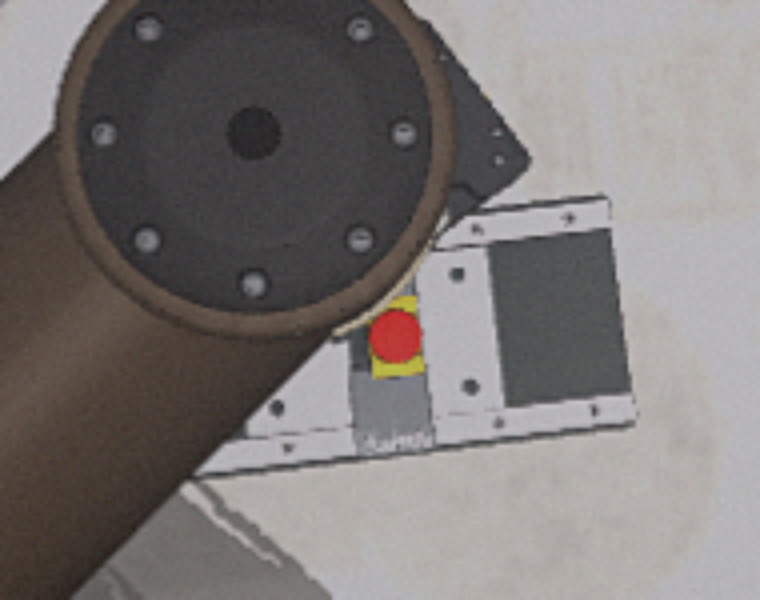

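```bash
cat > car.py <<'E'
from h import *; from mv import *
def edge(cam='top',lo=-.02,hi=.03):
    c=capture(cam); W=pts(c); V=W.reshape(-1,3); V=V[~np.isnan(V[:,0])]; q=(V[:,:2]-C)@np.array([ex,ey]).T
    k=(V[:,2]>.022)&(V[:,2]<.033)&(q[:,0]>lo)&(q[:,0]<hi)&(q[:,1]<-.02)&(q[:,1]>-.1)
    return k.sum(), np.percentile(q[k,1],[.5,1,3]).round(4) if k.sum()>30 else None
if __name__=='__main__':
    print('top',edge()); print('wrist',edge('wrist'))
E
python3 car.py
```

```text
top (np.int64(477), array([-0.0532, -0.0529, -0.0522]))
wrist (np.int64(6312), array([-0.0535, -0.0533, -0.0527]))
```

>>> step_arm(
  motion=[
    [0.0876, 0.0012, -0.0021, 0, 0],
    [0.0876, 0.0024, -0.0042, 0, 0],
    [0.0876, 0.0036, -0.0062, 0, 0],
    [0.0876, 0.0046, -0.008, 0, 0],
    [0.0876, 0.0054, -0.0093, 0, 0],
  ],
)

```text
time_s: 8.43
tcp_pos: [0.5206, 0.2517, 0.04]
eef_rot: [-180.0, -0.0, -142.4]
contact_force: [0.7, 1.1, 0.2]
gripper_width: 0.0877
```

```bash
python3 st.py; python3 car.py
```

```text
8.425 [0.5206 0.2517 0.04  ] [0.0498 0.021 ] F fixt 0.8 1.03 0.22 [ -0.7 -53.2  19.4] 0.0877
top (np.int64(592), array([-0.0638, -0.0636, -0.0628]))
wrist (np.int64(8586), array([-0.0642, -0.064 , -0.0631]))
```

>>> step_arm(
  motion=[
    [0.0876, -0.0015, 0.0026, -0.005, 0],
    [0.0876, -0.002, 0.003, -0.06, 0],
    [0.0876, 0.01, -0.01, -0.08, 0],
    [0.0876, 0.04, -0.036, -0.08, 0],
    [0.0876, 0.0567, -0.0522, -0.07, 0],
  ],
)

```text
time_s: 9.15
tcp_pos: [0.5071, 0.1744, 0.1106]
eef_rot: [180.0, 0.1, -142.4]
contact_force: [0.0, 0.7, -0.3]
gripper_width: 0.0873
```

```bash
python3 st.py; python3 - <<'E'
from h import *
c=capture('side'); cv2.imwrite('pics/s15.png',cv2.resize(c['image'][60:290,180:420,::-1],None,fx=3,fy=2.5))
E
python3 car.py
```

```text
9.15 [0.5071 0.1744 0.1106] [ 0.0262 -0.0537] F fixt 0.12 0.7 -0.31 [  1.6 -45.8  24.2] 0.0873
top (np.int64(0), None)
wrist (np.int64(3339), array([-0.0642, -0.0641, -0.0633]))
```

View pics/s15.png

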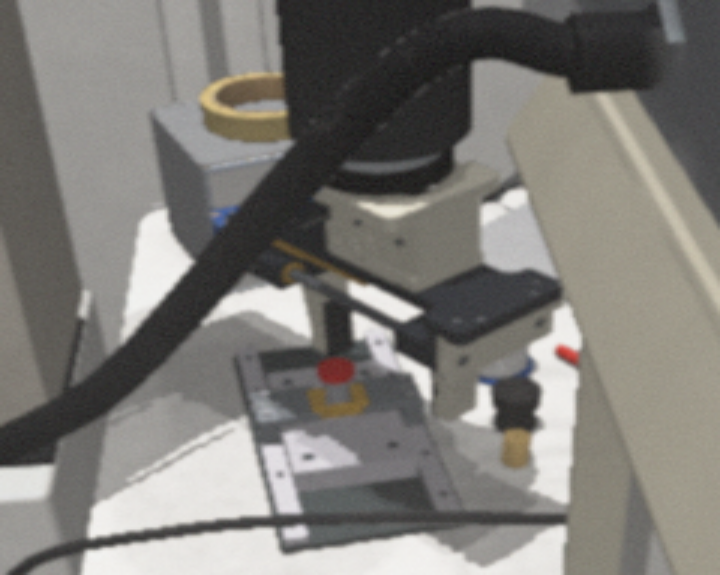

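>>> step_arm(
  motion=[
    [0.0876, 0.0, 0, 0.008, 0],
    [0.0876, 0, 0, 0.014, 0],
    [0.0876, 0, 0, 0.0165, 0],
    [0.0876, 0, 0, 0.0175, 0],
    [0.0876, 0, 0, 0.0185, 0],
  ],
)

```text
time_s: 9.93
tcp_pos: [0.5075, 0.1761, 0.0916]
eef_rot: [180.0, -0.0, -142.4]
contact_force: [-2.3, -0.3, 3.4]
gripper_width: 0.0878
```

```bash
python3 st.py
```

```text
9.925 [0.5075 0.1761 0.0916] [ 0.0267 -0.0522] F fixt -2.33 0.03 3.36 [ -0.6 -43.7  22.1] 0.0878
```

>>> step_arm(
  motion=[
    [0.0876, 0.0, 0, 0.001, 0],
    [0.0876, 0, 0, 0.002, 0],
    [0.0876, 0, 0, 0.003, 0],
    [0.0876, 0, 0, 0.0037, 0],
    [0.0876, 0, 0, 0.0042, 0],
  ],
)

```text
time_s: 10.55
tcp_pos: [0.5076, 0.1759, 0.0872]
eef_rot: [180.0, 0.0, -142.4]
contact_force: [-2.7, 0.8, 3.3]
gripper_width: 0.0874
```

```bash
python3 st.py
```

```text
10.55 [0.5076 0.1759 0.0872] [ 0.0269 -0.0523] F fixt -2.57 1.12 3.26 [ -1.1 -44.2  21.7] 0.0874
```

>>> step_arm(
  motion=[
    [0.0876, 0.0, 0, 0.001, 0],
    [0.0876, 0, 0, 0.002, 0],
    [0.0876, 0, 0, 0.0027, 0],
    [0.0876, 0, 0, 0.003, 0],
  ],
)

```text
time_s: 11.05
tcp_pos: [0.5076, 0.1759, 0.0842]
eef_rot: [180.0, 0.0, -142.4]
contact_force: [-2.7, 1.2, 3.4]
gripper_width: 0.0883
```

```bash
python3 st.py
```

```text
11.05 [0.5076 0.1759 0.0842] [ 0.0269 -0.0523] F fixt -2.54 1.53 3.39 [ -1.1 -44.3  21.3] 0.0883
```

>>> step_arm(
  motion=[
    [0.0876, 0, 0, -0.03, 0],
    [0.0876, -0.025, 0.024, -0.035, 0],
    [0.0876, -0.055, 0.054, -0.03, 0],
    [0.0876, -0.0611, 0.0598, 0.01, 0],
    [0.0876, -0.0611, 0.0598, 0.0443, 0],
  ],
)

```text
time_s: 11.68
tcp_pos: [0.5196, 0.2613, 0.0387]
eef_rot: [-180.0, 0.0, -142.3]
contact_force: [0.6, -0.4, -0.5]
gripper_width: 0.0875
```

```bash
python3 st.py; python3 - <<'E'
from h import *
c=capture('side'); W=pts(c); im=c['image'].astype(int)
red=(im[...,0]>150)&(im[...,1]<70)&(im[...,2]<70); red[:180]=0; red[240:]=0; red[:,:260]=0; red[:,320:]=0
P=W[red]; P=P[~np.isnan(P[:,0])]; print('cap z',np.percentile(P[:,2],[50,95,99]))
E
```

```text
11.675 [0.5196 0.2613 0.0387] [0.0502 0.0307] F fixt 0.5 -0.5 -0.54 [  0.5 -57.   21.6] 0.0875
cap z [0.06454168 0.06610831 0.06671416]
```

>>> step_arm(
  motion=[
    [0.0876, 0.002, -0.0035, 0, 0],
    [0.0876, 0.004, -0.0069, 0, 0],
    [0.0876, 0.005, -0.0087, 0, 0],
    [0.0876, 0.0055, -0.0095, 0, 0],
    [0.0876, 0.006, -0.0104, 0, 0],
  ],
)

```text
time_s: 12.35
tcp_pos: [0.5219, 0.2496, 0.041]
eef_rot: [180.0, 0.2, -142.4]
contact_force: [0.3, 3.0, 1.7]
gripper_width: 0.0876
```

```bash
python3 st.py; python3 car.py
```

```text
12.35 [0.5219 0.2496 0.041 ] [0.0508 0.0188] F fixt 0.69 2.97 1.74 [ -1.6 -51.5  17.7] 0.0876
top (np.int64(596), array([-0.0657, -0.0654, -0.0647]))
wrist (np.int64(8898), array([-0.0662, -0.0659, -0.065 ]))
```

```bash
python3 st.py; python3 -c "
from h import *
s=r.get_state(); print(s['joints'].round(2),s['joint_torque'].round(2),s['moment'].round(2))
c=capture('side'); cv2.imwrite('pics/s16.png',cv2.resize(c['image'][60:290,180:420,::-1],None,fx=3,fy=2.5))
"
```

```text
12.45 [0.5216 0.2493 0.0407] [0.0505 0.0185] F fixt 1.07 3.53 1.21 [ -1.3 -52.   18.1] 0.0874
[ 4.492e+01  2.362e+01 -2.547e+01  1.000e-02 -4.080e+01 -9.728e+01] [ -1.28 -52.02  18.05   4.78  -0.96   0.13] [ 1.16 -0.21 -0.16]
```

View pics/s16.png

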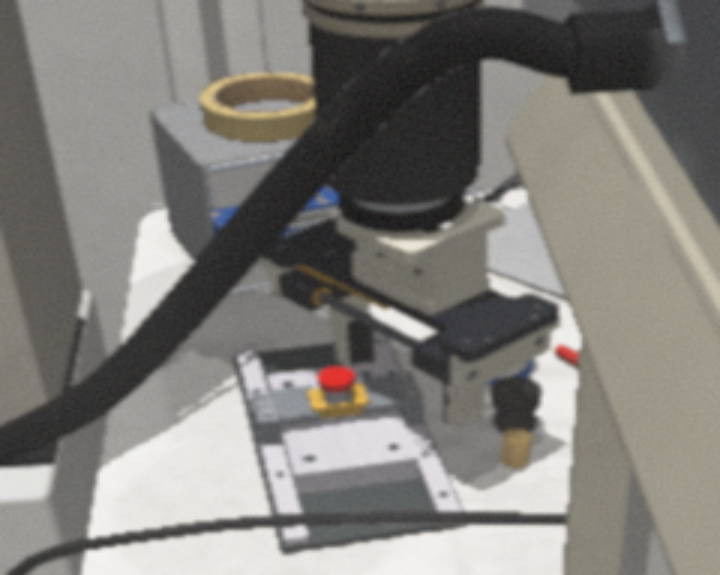

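>>> step_arm(
  motion=[
    [0.0876, 0.0003, -0.0005, 0, 0],
    [0.0876, 0.0006, -0.001, 0, 0],
    [0.0876, 0.0009, -0.0016, 0, 0],
    [0.0876, 0.0012, -0.0021, 0, 0],
  ],
)

```text
time_s: 13.0
tcp_pos: [0.5214, 0.2462, 0.0399]
eef_rot: [180.0, -0.0, -142.4]
contact_force: [-0.8, 3.7, 2.8]
gripper_width: 0.0879
```

```bash
python3 st.py; python3 car.py
```

```text
13.0 [0.5214 0.2462 0.0399] [0.0499 0.0155] F fixt -0.31 3.8 2.81 [ -1.5 -51.5  17.8] 0.0879
top (np.int64(615), array([-0.0691, -0.0689, -0.0679]))
wrist (np.int64(9531), array([-0.0694, -0.0691, -0.0682]))
```

>>> step_arm(
  motion=[
    [0.0876, 0.0002, -0.0003, 0, 0],
    [0.0876, 0.0004, -0.0007, 0, 0],
    [0.0876, 0.0006, -0.001, 0, 0],
    [0.0876, 0.0008, -0.0014, 0, 0],
  ],
)

```text
time_s: 13.6
tcp_pos: [0.5216, 0.2446, 0.0399]
eef_rot: [180.0, -0.0, -142.4]
contact_force: [0.7, 3.1, 2.2]
gripper_width: 0.0875
```

```bash
python3 st.py
```

```text
13.6 [0.5216 0.2446 0.0399] [0.0498 0.0139] F fixt 1.14 2.95 2.25 [ -1.4 -51.7  18.1] 0.0875
```

>>> step_arm(
  motion=[
    [0.0876, 0.0002, -0.0003, 0, 0],
    [0.0876, 0.0003, -0.0005, 0, 0],
  ],
)

```text
time_s: 13.85
tcp_pos: [0.5216, 0.244, 0.0399]
eef_rot: [-180.0, -0.0, -142.4]
contact_force: [0.1, 2.0, 1.2]
gripper_width: 0.0877
```

>>> step_arm(
  motion=[
    [0.0876, 0.0002, -0.0003, 0, 0],
    [0.0876, 0.0003, -0.0005, 0, 0],
  ],
)

```text
time_s: 14.1
tcp_pos: [0.5217, 0.2436, 0.04]
eef_rot: [180.0, 0.0, -142.4]
contact_force: [-0.3, 5.1, 1.6]
gripper_width: 0.0876
```

```bash
python3 st.py; python3 car.py
```

```text
14.1 [0.5217 0.2436 0.04  ] [0.0499 0.0129] F fixt 0.4 5.07 1.6 [ -2.  -51.7  17.8] 0.0876
top (np.int64(619), array([-0.0717, -0.0715, -0.0705]))
wrist (np.int64(9906), array([-0.0719, -0.0716, -0.0706]))
```

>>> step_arm(
  motion=[
    [0.0876, 0.0001, -0.0002, 0, 0],
    [0.0876, 0.0002, -0.0003, 0, 0],
  ],
)

```text
time_s: 14.45
tcp_pos: [0.5218, 0.2434, 0.04]
eef_rot: [180.0, 0.0, -142.4]
contact_force: [-0.7, 5.1, 2.0]
gripper_width: 0.0873
```

```bash
python3 st.py
```

```text
14.45 [0.5218 0.2434 0.04  ] [0.05   0.0127] F fixt 0.02 5.17 1.95 [ -2.6 -51.6  17.4] 0.0873
```

>>> step_arm(
  motion=[
    [0.0876, 0.0002, -0.0003, 0, 0],
    [0.0876, 0.0003, -0.0005, 0, 0],
  ],
)

```text
time_s: 14.7
tcp_pos: [0.522, 0.2432, 0.0401]
eef_rot: [180.0, 0.1, -142.4]
contact_force: [-1.3, 8.4, 2.2]
gripper_width: 0.0873
```

```bash
python3 st.py;python3 car.py
```

```text
14.7 [0.522  0.2432 0.0401] [0.0501 0.0124] F fixt -0.15 8.49 2.15 [ -3.6 -51.7  16.9] 0.0873
top (np.int64(616), array([-0.0719, -0.0717, -0.0709]))
wrist (np.int64(9933), array([-0.0721, -0.0718, -0.0708]))
```

>>> step_arm(
  motion=[
    [0.0876, -0.0015, 0.0026, -0.002, 0],
    [0.0876, -0.0015, 0.0026, -0.06, 0],
    [0.0876, 0.018, -0.034, -0.08, -0.18],
    [0.0876, 0.038, -0.072, -0.08, -0.36],
    [0.0876, 0.0566, -0.108, -0.08, -0.54],
  ],
)

```text
time_s: 15.42
tcp_pos: [0.542, 0.1203, 0.12]
eef_rot: [179.9, -0.1, -111.1]
contact_force: [1.3, -0.1, -0.6]
gripper_width: 0.0879
```

```bash
python3 st.py; python3 - <<'E'
from mv import *
# commanded pose
p=C+.055*ex-.110*ey; print(p, fx(*p), -142.36+np.degrees(.54))
yaw=-142.36+np.degrees(.54)
print(sh(p[0],p[1],.12,yaw,.055,-.108,.04), np.degrees(.245)+yaw)
E
```

```text
15.425 [0.542  0.1203 0.12  ] [ 0.0536 -0.112 ] F fixt 1.22 -0.31 -0.63 [  3.9 -47.7  23.8] 0.0879
[0.54315383 0.1225007 ] [ 0.055 -0.11 ] -111.42027906293555
[-0.0017  0.001   0.08  ] -97.38281308223038
```

>>> step_arm(
  motion=[
    [0.0876, 0, 0, 0.025, -0.13],
    [0.0876, 0, 0, 0.055, -0.245],
    [0.0876, 0, 0, 0.073, -0.245],
    [0.0876, 0, 0, 0.08, -0.245],
    [0.0876, 0, 0, 0.08, -0.245],
  ],
)

```text
time_s: 16.05
tcp_pos: [0.5425, 0.1219, 0.0397]
eef_rot: [179.9, -0.1, -97.4]
contact_force: [0.2, 0.1, 1.2]
gripper_width: 0.0879
```

```bash
python3 st.py; python3 car.py; python3 - <<'E'
from h import *
c=snap('wrist','w17.png')
c=capture('side'); cv2.imwrite('pics/s17.png',cv2.resize(c['image'][60:290,180:420,::-1],None,fx=3,fy=2.5))
E
```

```text
16.05 [0.5425 0.1219 0.0397] [ 0.0542 -0.1105] F fixt 0.25 0.05 1.23 [ -0.1 -49.9  19.3] 0.0879
top (np.int64(0), None)
wrist (np.int64(407), array([-0.0988, -0.0967, -0.0729]))
```

View pics/s17.png

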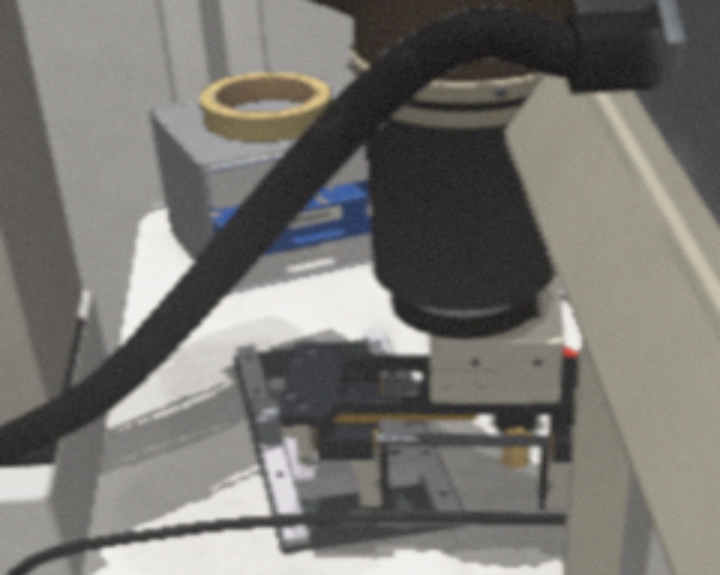

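>>> step_arm(
  motion=[
    [0.0876, -0.004, 0.0011, 0, 0],
    [0.0876, -0.008, 0.0021, 0, 0],
    [0.0876, -0.0106, 0.0028, 0, 0],
    [0.0876, -0.0116, 0.0031, 0, 0],
    [0.0876, -0.0126, 0.0034, 0, 0],
  ],
)

```text
time_s: 16.88
tcp_pos: [0.5413, 0.1353, 0.04]
eef_rot: [-180.0, -0.0, -97.4]
contact_force: [0.7, -1.4, 0.9]
gripper_width: 0.0873
```

```bash
python3 st.py
```

```text
16.875 [0.5413 0.1353 0.04  ] [ 0.0548 -0.0971] F fixt 0.56 -1.46 0.86 [  1.3 -50.6  19.9] 0.0873
```

>>> step_arm(
  motion=[
    [0.0876, -0.0015, 0.0004, 0, 0],
    [0.0876, -0.003, 0.0008, 0, 0],
    [0.0876, -0.0046, 0.0012, 0, 0],
    [0.0876, -0.0062, 0.0017, 0, 0],
    [0.0876, -0.0077, 0.0021, 0, 0],
  ],
)

```text
time_s: 17.5
tcp_pos: [0.5401, 0.1434, 0.04]
eef_rot: [-180.0, 0.0, -97.4]
contact_force: [1.7, -2.4, 2.2]
gripper_width: 0.0874
```

```bash
python3 st.py; python3 car.py
```

```text
17.5 [0.5401 0.1434 0.04  ] [ 0.0547 -0.0889] F fixt 1.34 -2.57 2.19 [  1.4 -50.6  19.8] 0.0874
top (np.int64(0), None)
wrist (np.int64(1015), array([-0.086 , -0.0858, -0.0855]))
```

>>> step_arm(
  motion=[
    [0.0876, -0.0006, 0.0002, 0, 0],
    [0.0876, -0.0012, 0.0003, 0, 0],
    [0.0876, -0.0018, 0.0005, 0, 0],
    [0.0876, -0.0024, 0.0006, 0, 0],
    [0.0876, -0.003, 0.0008, 0, 0],
  ],
)

```text
time_s: 18.23
tcp_pos: [0.5397, 0.1464, 0.04]
eef_rot: [-180.0, -0.0, -97.4]
contact_force: [2.4, -2.7, 1.2]
gripper_width: 0.0878
```

```bash
python3 st.py
```

```text
18.225 [0.5397 0.1464 0.04  ] [ 0.0548 -0.0859] F fixt 2.05 -3.0 1.18 [  1.5 -50.6  19.8] 0.0878
```

>>> step_arm(
  motion=[
    [0.0876, -0.0004, 0.0001, 0, 0],
    [0.0876, -0.0008, 0.0002, 0, 0],
  ],
)

```text
time_s: 18.48
tcp_pos: [0.5396, 0.147, 0.04]
eef_rot: [180.0, -0.0, -97.4]
contact_force: [2.5, -4.3, 0.9]
gripper_width: 0.0877
```

>>> step_arm(
  motion=[
    [0.0876, -0.0003, 0.0001, 0, 0],
    [0.0876, -0.0006, 0.0002, 0, 0],
  ],
)

```text
time_s: 18.73
tcp_pos: [0.5395, 0.1473, 0.04]
eef_rot: [180.0, -0.0, -97.4]
contact_force: [3.2, -6.1, 1.2]
gripper_width: 0.0871
```

```bash
python3 st.py
```

```text
18.725 [0.5395 0.1473 0.04  ] [ 0.0547 -0.0849] F fixt 2.34 -6.43 1.15 [  3.6 -50.6  20.3] 0.0871
```

>>> step_arm(
  motion=[
    [0.0876, -0.0003, 0.0001, 0, 0],
    [0.0876, -0.0005, 0.0001, 0, 0],
  ],
)

```text
time_s: 18.98
tcp_pos: [0.5395, 0.1475, 0.04]
eef_rot: [180.0, -0.1, -97.4]
contact_force: [3.5, -8.3, 1.7]
gripper_width: 0.0876
```

```bash
python3 st.py
```

```text
18.975 [0.5395 0.1475 0.04  ] [ 0.0547 -0.0847] F fixt 2.38 -8.71 1.69 [  4.4 -50.6  20.5] 0.0876
```

>>> step_arm(
  motion=[
    [0.0876, 0.003, -0.0008, -0.002, 0],
    [0.0876, 0.003, -0.0008, -0.06, 0],
    [0.0876, -0.035, 0.011, -0.08, 0.18],
    [0.0876, -0.075, 0.023, -0.08, 0.36],
    [0.0876, -0.1127, 0.0353, -0.08, 0.54],
  ],
)

```text
time_s: 19.6
tcp_pos: [0.5185, 0.2663, 0.1205]
eef_rot: [180.0, 0.1, -128.7]
contact_force: [0.7, -0.1, -0.0]
gripper_width: 0.0879
```

>>> step_arm(
  motion=[
    [0.0876, 0, 0, 0.025, 0.13],
    [0.0876, 0, 0, 0.055, 0.245],
    [0.0876, 0, 0, 0.073, 0.245],
    [0.0876, 0, 0, 0.08, 0.245],
    [0.0876, 0, 0, 0.08, 0.245],
  ],
)

```text
time_s: 20.23
tcp_pos: [0.5188, 0.2647, 0.0398]
eef_rot: [180.0, -0.0, -142.4]
contact_force: [-0.2, -0.2, 0.7]
gripper_width: 0.0876
```

```bash
python3 st.py; python3 car.py
```

```text
20.225 [0.5188 0.2647 0.0398] [0.0498 0.0342] F fixt -0.19 -0.16 0.75 [  0.  -52.9  19.9] 0.0876
top (np.int64(552), array([-0.0581, -0.058 , -0.0573]))
wrist (np.int64(7499), array([-0.0586, -0.0584, -0.0577]))
```

>>> step_arm(
  motion=[
    [0.0876, 0.002, -0.0035, 0, 0],
    [0.0876, 0.0035, -0.0061, 0, 0],
    [0.0876, 0.0045, -0.0078, 0, 0],
    [0.0876, 0.0054, -0.0094, 0, 0],
    [0.0876, 0.0062, -0.0107, 0, 0],
  ],
)

```text
time_s: 20.95
tcp_pos: [0.521, 0.2528, 0.0403]
eef_rot: [180.0, 0.1, -142.4]
contact_force: [0.2, 2.7, 1.5]
gripper_width: 0.0876
```

```bash
python3 st.py; python3 car.py
```

```text
20.95 [0.521  0.2528 0.0403] [0.0504 0.0221] F fixt 0.53 2.62 1.52 [ -1.3 -52.1  18.2] 0.0876
top (np.int64(583), array([-0.0626, -0.0624, -0.0614]))
wrist (np.int64(8350), array([-0.063 , -0.0628, -0.062 ]))
```

>>> step_arm(
  motion=[
    [0.0876, 0.0003, -0.0005, 0, 0],
    [0.0876, 0.0006, -0.001, 0, 0],
    [0.0876, 0.0009, -0.0015, 0, 0],
    [0.0876, 0.001, -0.0017, 0, 0],
    [0.0876, 0.001, -0.0017, 0, 0],
  ],
)

```text
time_s: 21.68
tcp_pos: [0.5208, 0.2504, 0.04]
eef_rot: [180.0, 0.0, -142.4]
contact_force: [0.3, 3.0, 2.5]
gripper_width: 0.0878
```

```bash
python3 st.py; python3 car.py; python3 car.py
```

```text
21.675 [0.5208 0.2504 0.04  ] [0.0499 0.0198] F fixt 0.69 2.96 2.54 [ -1.5 -51.8  17.8] 0.0878
top (np.int64(596), array([-0.065 , -0.0648, -0.0637]))
wrist (np.int64(8754), array([-0.0652, -0.0649, -0.0641]))
top (np.int64(595), array([-0.0649, -0.0647, -0.0636]))
wrist (np.int64(8753), array([-0.0651, -0.0649, -0.0641]))
```

>>> step_arm(
  motion=[
    [0.0876, -0.0015, 0.0026, -0.002, 0],
    [0.0876, -0.002, 0.003, -0.055, 0],
    [0.0876, 0.01, -0.01, -0.075, 0],
    [0.0876, 0.04, -0.036, -0.075, 0],
    [0.0876, 0.0559, -0.0508, -0.065, 0],
  ],
)

```text
time_s: 22.5
tcp_pos: [0.5066, 0.174, 0.1051]
eef_rot: [180.0, -0.0, -142.4]
contact_force: [-0.2, 0.2, 0.1]
gripper_width: 0.0876
```

>>> step_arm(
  motion=[
    [0.0876, 0, 0, 0.008, 0],
    [0.0876, 0, 0, 0.014, 0],
    [0.0876, 0, 0, 0.018, 0],
    [0.0876, 0, 0, 0.0195, 0],
    [0.0876, 0, 0, 0.0205, 0],
  ],
)

```text
time_s: 23.12
tcp_pos: [0.5076, 0.1764, 0.0843]
eef_rot: [-180.0, -0.0, -142.3]
contact_force: [-0.4, 0.2, 0.4]
gripper_width: 0.0878
```

```bash
python3 st.py; python3 car.py
```

```text
23.125 [0.5076 0.1764 0.0843] [ 0.0269 -0.0518] F fixt -0.38 0.22 0.37 [  0.  -45.8  21.7] 0.0878
top (np.int64(0), None)
wrist (np.int64(4266), array([-0.0652, -0.0651, -0.0643]))
```

>>> step_arm(
  motion=[
    [0.0876, 0, 0, 0.001, 0],
    [0.0876, 0, 0, 0.002, 0],
    [0.0876, 0, 0, 0.003, 0],
    [0.0876, 0, 0, 0.0037, 0],
  ],
)

```text
time_s: 23.72
tcp_pos: [0.5077, 0.1762, 0.0809]
eef_rot: [180.0, 0.0, -142.4]
contact_force: [-0.9, 0.4, 4.1]
gripper_width: 0.0877
```

>>> step_arm(
  motion=[
    [0.0876, 0, 0, 0.0005, 0],
    [0.0876, 0, 0, 0.001, 0],
  ],
)

```text
time_s: 23.98
tcp_pos: [0.5077, 0.1762, 0.0798]
eef_rot: [180.0, 0.0, -142.4]
contact_force: [-0.5, 1.8, 3.4]
gripper_width: 0.0874
```

```bash
python3 st.py; python3 car.py
```

```text
23.975 [0.5077 0.1762 0.0798] [ 0.027  -0.0521] F fixt -0.21 1.8 3.38 [ -0.6 -44.4  20.2] 0.0874
top (np.int64(0), None)
wrist (np.int64(4448), array([-0.0652, -0.0651, -0.0644]))
```

>>> step_arm(
  motion=[
    [0.0876, 0, 0, 0.001, 0],
    [0.0876, 0, 0, 0.002, 0],
    [0.0876, 0, 0, 0.003, 0],
    [0.0876, 0, 0, 0.004, 0],
  ],
)

```text
time_s: 24.58
tcp_pos: [0.5077, 0.1762, 0.0757]
eef_rot: [-180.0, 0.0, -142.4]
contact_force: [0.8, 2.1, 2.6]
gripper_width: 0.0875
```

>>> step_arm(
  motion=[
    [0.0876, 0, 0, 0.0005, 0],
    [0.0876, 0, 0, 0.001, 0],
  ],
)

```text
time_s: 24.82
tcp_pos: [0.5076, 0.1761, 0.0748]
eef_rot: [-180.0, 0.0, -142.4]
contact_force: [0.7, 1.4, 3.5]
gripper_width: 0.0875
```

>>> step_arm(
  motion=[
    [0.0876, 0, 0, 0.0004, 0],
    [0.0876, 0, 0, 0.0007, 0],
  ],
)

```text
time_s: 25.08
tcp_pos: [0.5077, 0.1761, 0.0742]
eef_rot: [-180.0, 0.0, -142.4]
contact_force: [-0.2, 1.2, 6.4]
gripper_width: 0.0875
```

>>> step_arm(
  motion=[
    [0.0876, 0, 0, 0.0003, 0],
    [0.0876, 0, 0, 0.0005, 0],
  ],
)

```text
time_s: 25.32
tcp_pos: [0.5078, 0.1762, 0.0742]
eef_rot: [-180.0, 0.0, -142.3]
contact_force: [-0.7, 1.6, 9.9]
gripper_width: 0.0877
```

>>> step_arm(
  motion=[
    [0.0876, 0, 0, -0.01, 0],
    [0.0876, 0, 0, -0.06, 0],
    [0.0876, 0, 0, -0.1, 0],
    [0.0876, 0.04, -0.01, -0.11, 0],
    [0.0876, 0.04, -0.01, -0.11, 0],
  ],
)

```text
time_s: 25.95
tcp_pos: [0.4802, 0.1419, 0.1846]
eef_rot: [180.0, 0.0, -142.4]
contact_force: [1.0, -0.3, -0.3]
gripper_width: 0.0875
```

```bash
python3 st.py; python3 car.py; python3 - <<'E'
from h import *; from mv import *
c=snap('wrist','w20.png'); W=pts(c); im=c['image'].astype(int)
red=(im[...,0]>150)&(im[...,1]<80)&(im[...,2]<80); red[200:]=0
P=W[red]; P=P[~np.isnan(P[:,0])]; P=P[P[:,2]>.03]; print('cap z',np.percentile(P[:,2],[5,50,95]),len(P))
for l in ['spool','loupe','spacer']:
    d=spotter.tip_of('wrist',l); print(l,d[0]['location'].round(4) if d else None)
c=capture('side'); cv2.imwrite('pics/s20.png',cv2.resize(c['image'][60:290,180:420,::-1],None,fx=3,fy=2.5))
for l in ['spool','loupe','spacer']:
    d=spotter.tip_of('side',l); print(l,np.round(d[0]['location'],4) if d else None)
E
```

```text
25.95 [0.4802 0.1419 0.1846] [-0.0048 -0.0824] F fixt 0.92 -0.41 -0.28 [ -0.2 -37.9  25.8] 0.0875
top (np.int64(200), array([-0.0618, -0.0616, -0.0581]))
wrist (np.int64(1819), array([-0.0652, -0.0652, -0.0647]))Traceback (most recent call last):
  File "<stdin>", line 4, in <module>
    return _quantile_unchecked(
        a, q, axis, out, overwrite_input, method, keepdims, weights)
    return _ureduce(a,
                    func=_quantile_ureduce_func,
    ...<5 lines>...
                    overwrite_input=overwrite_input,
                    method=method)
    r = func(a, **kwargs)
    result = _quantile(arr,
                       quantiles=q,
    ...<2 lines>...
                       out=out,
                       weights=wgt)
    slices_having_nans = np.isnan(arr[-1, ...])
                                  ~~~^^^^^^^^^
IndexError: index -1 is out of bounds for axis 0 with size 0
```

View pics/w20.png

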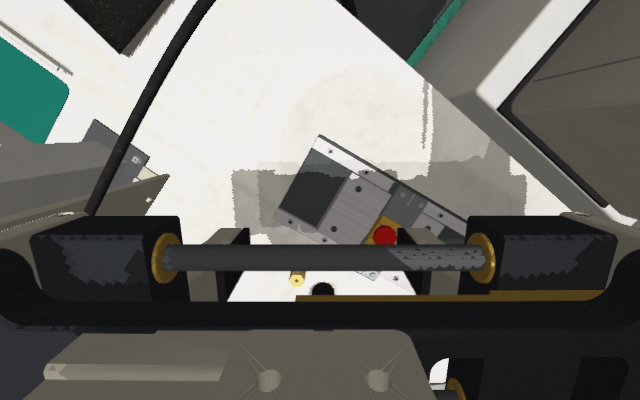

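```bash
python3 - <<'E'
from h import *; from mv import *
c=capture('side'); W=pts(c); im=c['image'].astype(int); cv2.imwrite('pics/s20.png',cv2.resize(c['image'][60:290,180:420,::-1],None,fx=3,fy=2.5))
red=(im[...,0]>90)&(im[...,1]<60)&(im[...,2]<60); red[:180]=0; red[240:]=0; red[:,:260]=0; red[:,330:]=0
P=W[red]; P=P[~np.isnan(P[:,0])]; print('cap z',np.percentile(P[:,2],[50,95,99]),len(P))
for l in ['spool','loupe','spacer']:
    d=spotter.tip_of('side',l); print(l,np.round(d[0]['location'],4) if d else None)
s=r.get_state(); print(s['time_s'],s['contact_force'].round(2))
E
```

```text
cap z [0.0542777  0.0557703  0.05655969] 80
spool [ 5.856e-01  3.055e-01 -3.000e-04]
loupe [0.5914 0.224  0.0031]
spacer [0.5767 0.1783 0.004 ]
26.3 [-0.09 -0.34  0.27]
```

View pics/s20.png

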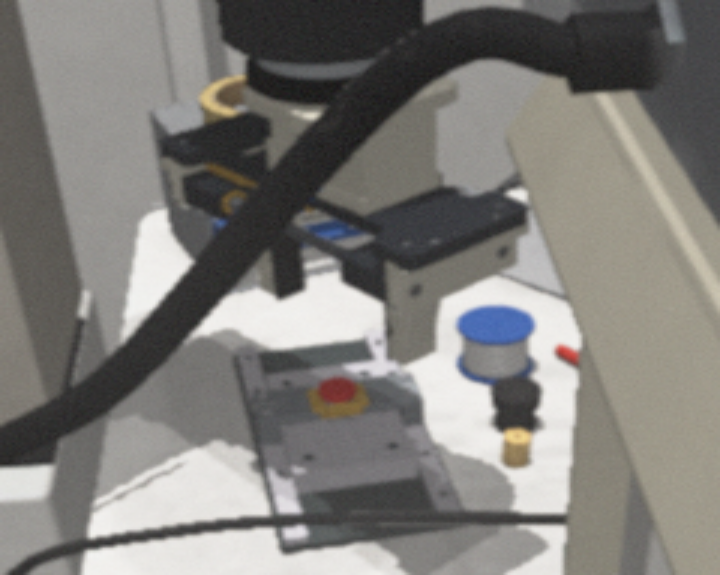

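The red cap (336, 388) sits directly on the brass head. The spool, loupe and spacer are standing where they were, and the gripper is clear of everything.

```bash
python3 -c "
from plant import workorder
print(workorder.close_job())"
```

```text
the job is handed in; nothing more can be done
None
```

The carrier's slot is centred under the pin and the red cap is pressed home. I handed the job in at about 26 s of the 66 s allowed; it gave no verdict.

- **Centring:** I slid the carrier about 20 mm by its +y end and pressed the cap to about 8 mm down so only the nose was in the slot. I then felt both stops at about 8 to 9 N. The −y end face read −72.0 mm at one stop and −58.5 mm at the other, so about 13.4 mm of travel against the nominal 13. I set that face midway, at −65.2 mm, which puts the carrier about 5.5 mm to −y of the fixture's middle (limit 8 mm).
- **Locking:** The shoulder went in at about 3 to 4 N without catching. The cap then came to a firm stop at about 10 N.
- **Tool position:** A tall cabinet beside the fixture would have met the forearm and wrist with the tool centred over the channel. I used one finger of the open gripper, with the tool shifted away from the cabinet.

**Last checks:**
- The cap top measured about 55 mm, which is the home height.
- The wrist camera still put the carrier's end face at −65.2 mm. The top camera read −61.8 mm, but with the arm blocking most of its view, so I set that reading aside.
- The side camera found the spool, loupe and spacer within about 3 mm of where they started.
- The gripper was open and clear, with wrist force near zero.

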